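# Load the cell into a cabinet light's battery box and close the cover

### The arm

A 7-joint arm with a two-finger parallel gripper is mounted at the origin on a cart in front of the work surface, level with it; the furniture and walls round the work are solid. World frame = base frame: x ahead of the robot, y to its left, z up, the work surface at z = 0. Lengths are in m, angles in rad, forces in N, time in s.
With the tool pointing down it reaches from about 0.425 to 0.925 m from the base axis. Payload 6.8 kg.
Tool frame: the origin (TCP) lies midway between the tips of the shut fingers; the grasp point (between the pads) lies r.grasp_offset behind it (r.grasp_offset is the distance from the TCP to the grasp point, in m); z points along the fingers, y is the direction in which the jaws open and shut (so a half turn about z gives the same grasp; the last joint's range is limited). The gripper opens to 85 mm and grips with 20 to 120 N. Pads are 22 mm wide; open, the fingers measure 114 mm over their backs; the gripper's body (76 mm by 85 mm) begins 54 mm behind the grasp point. The pads swing forward as they close: fully open they stand 13 mm farther back than shut.
Start: joints at [-1.223, 0.477, 0.022, 1.555, -0.011, 1.109, -0.083], TCP at [0.297, 0.606, 0.193] pointing down, gripper open.
Joint ranges: [-2.96, 2.96], [-0.34, 2.1], [-1.41, 1.46], [0.24, 2.44], [-1.37, 4.51], [0.17, 1.92], [-2.96, 2.96]. Speed limits (rad/s): [2.39, 2.39, 3.14, 3.14, 3.14, 3.14, 3.14].

### API

Orientations are given as a rotation vector (axis times angle).
In Python, from bench import r gives the robot as it stands. The module is installed in compiled form; this text tells all that it offers.
- The arm moves only by the tool send_rows, never from a script. Its argument "moves" is one flat list of numbers, 4 for each row, row after row: the shift along the tool's x, y, z in mm, then the turn about the tool's z in degrees. A call has 1 to 8 rows; each row is the pose to reach, as a shift and turn from the pose commanded when the call began, along the tool's axes at that moment; what a row does not reach only later rows make up. A row lasts 1/8 s, in which the tool goes at most 62.5 mm and 10.7 degrees, less where a joint would pass 70% of its speed; a pose out of reach is approached as far as the arm can. A call with a gripper value outside its range is refused whole. "hand" is the closure, from 0 (fully open) to 1 (shut), set as the call begins (left out, the last holds). The fingers move at their own pace and stop on an object; "newtons" is the grip in N (left out, the last holds). Time passes only in rows, so rows that repeat a pose let the fingers close. It gives the time, the measured TCP pose, the force and the opening at its end, in the units of the state.
- r.get_obs(): the state, without advancing time (a new reading comes with each control period).
- r.grab_frame(name): name is "scene" or "top"; returns a dict with "img" (384x512x3 uint8, red, green, blue), "mtx" (3x3 intrinsics, pixels), "world_to_cam" (4x4, takes a point from world to camera coordinates). Camera axes: x right, y up, looking along -z (the intrinsics and any distortion apply to the point x, -y, -z); pixel columns grow to the right and rows downward; lengths in m; the calibration is good to about 2 mm. A picture is of the moment at which its call begins. There is no depth.
- r.hand_in(): hands the job in, once; it reports no verdict.
The state is a dict: "clock": time; "joints": joint angles; "qvel": joint speeds; "tau": joint torques, N m; "tcp_pos": TCP position; "orientation": TCP orientation; "contact_force": force on the tool from outside, world axes, zero at the start; "moment": the same for the moment, N m; "grip_width": finger opening in m.
Only numpy, scipy, OpenCV 4.12 (cv2) and the standard library are available. Lean on these libraries where they do the work, as an engineer would, in place of code of your own. Each camera call takes 0.05 s, during which the arm holds its last target.

### The job

Put the longer of the two loose battery cells into the battery box of the cabinet light: press its flat end against the spring contact first, then tip the end with the nub down in front of the fixed contact so that the cell lies fully down in its bay, held by the spring. Then slide the cover fully shut over it, and leave the short cell and the other things on the table where they are.

Things in the scene. Friction and masses are not known exactly. Their poses are not given: they have to be found in the camera images.
- battery_box: White battery box, fixed to the table: base 64 mm wide (its x), 209 mm long (its y, from -143 to +66 mm), 18 mm high. Origin on the table top under the bay, z up, +y points to the spring end. The bay floor is the top of the base (z = 18 mm); the axis of a seated cell lies at x = 0, z = 31 mm.
- bay (a point): Middle of the bay floor (box frame 0, 2, 18 mm). The bay is open at the sides; four slanted lips (12 mm long, at box y = -23 and +26 mm, x = +-11 to +-18 mm, up to z = 30 mm) centre the cell. Between y = -17 and +20 mm nothing stands beside the cell: fingers fit there, tips down to 20 mm above the table.
- terminal (a point): Centre of the fixed contact (box frame 0, -31, 31 mm), where the nub's tip rests when the cell is seated. It is on the face of the terminal wall: y = -37 to -31 mm, x +-17 mm, top z = 39 mm. Behind the wall is the deck that carries the parked cover: y = -143 to -47 mm, x +-25 mm, top z = 46 mm.
- spring_seat (a point): Where the centre of the cell's flat end is when the cell is seated (box frame 0, 35, 31 mm); the spring is then pressed in 5 mm. The spring block behind it: y = 44 to 66 mm, x +-25 mm, top z = 46 mm.
- contact_face (a point): Centre of the face of the spring contact, a flat steel button 12.4 mm across on a coil. Unloaded it stands at box frame (0, 30, 31 mm), 14 mm out of the spring block.
- spring_contact (a joint): Travel of the spring contact in m, along the box's +y: 0 unloaded, stop at 0.011, 0.005 with the cell seated. Force 1.4 N at 0 and 0.7 N more per mm (5 N seated, 9 N at the stop). Unloaded, its gap to the terminal is 61 mm, 5 mm less than the cell; at the stop 72 mm. The cell needs at most 69 mm while it tips in.
- long_cell: The longer cell, a plain grey cylinder 26 mm in diameter, 66 mm long with its nub, 0.09 kg, lying on the table at the start. Origin in the middle of the 66 mm, on the axis; its y axis is the cylinder's axis: the flat end is at +y, the steel nub (10 mm in diameter, 3 mm high) at -y. When seated its y axis points as the box's y axis.
- long_cell_nub (a point): Centre of the tip of the long cell's nub, 33 mm from the cell's middle.
- long_cell_flat (a point): Centre of the long cell's flat end, 33 mm from the cell's middle.
- short_cell: A shorter, thinner cell of the same make (18 mm in diameter, 48 mm long), too short for this box; lies on the table, to be left alone. It and the long cell may have changed places.
- cover (a joint): How far the box's sliding cover is open, in m: 0 fully shut over the bay, stop at 0.092. It slides along the box's y (towards +y to shut), stays where it is left, friction about 1.5 N. At the start it is parked on the deck, 0.084 to 0.092 open. It passes 2.5 mm above a seated cell.
- cover_ridge (a point): Centre of the top of the cover's grip ridge: 34 mm across (box x), 10 mm thick (box y), standing 12.5 mm out of the cover, top 62.5 mm above the table. Cover plate: 44 mm wide, 96 mm long, 3.5 mm thick, ridge at its middle, upper face 50 mm above the table. Shut, the ridge is at box y = -3 mm; open, that less the joint value.
- timer: Off-white wind-up kitchen timer, 58 mm wide, 42 mm high, loose on the table; origin at the centre of its underside. Leave in place.
- salt_shaker: Salt shaker, 44 mm wide, 90 mm high, loose; origin at the centre of its underside. Leave in place.
Mind the look-alikes: they are no part of the job. Of the things shaped like the battery_box, the white one is meant. What is shaped like the long_cell but white is not meant.

How it is judged:
By the outcome, as a careful person would: the job done as asked, in the order asked, and still so for the second after the job is handed in, with the robot touching nothing.
It also fails if it takes over 45 s, if anything falls off the work surface, if the arm or the gripper's body presses on something with over 40 N, if the wrist force passes 120 N, or if a joint passes its speed limit or range.

## Working session

There is one attempt and no reset: what is moved stays moved. The work goes in short steps, Python scripts to look and compute and a tool call to move; the robot and the scene stay as the last step left them, time stands still between calls to the robot, and variables do not carry over. Pictures are saved under pics/ and viewed, and the job is handed in when it is done.

Besides the shell and the picture viewer there is one more tool, called after "Request:" as name(argument=value, ...), one argument or row to a line, values as JSON. send_rows: Moves the arm, as the interface text tells. Its arguments: {"type":"object","properties":{"moves":{"type":"array"},"hand":{"type":"number"},"newtons":{"type":"number"}},"required":["moves"]}

```bash
mkdir -p pics; python3 - <<'E'
from bench import r
import cv2,numpy as np
o=r.get_obs();print(o,r.grasp_offset)
for n in("scene","top"):
    f=r.grab_frame(n);cv2.imwrite(f"pics/{n}0.png",cv2.resize(f["img"][:,:,::-1],(800,600),interpolation=cv2.INTER_CUBIC));print(f["mtx"],f["world_to_cam"]);np.savez(f"pics/{n}0.npz",**{k:f[k] for k in("img","mtx","world_to_cam")});print(f.keys())
E
```

```text
{'clock': 0.0, 'joints': array([-1.22311325,  0.47782165,  0.02233703,  1.55643648, -0.01147709,
        1.10930257, -0.08304626]), 'qvel': array([ 1.33105547e-03, -8.96474641e-05,  1.51776311e-03,  7.44673824e-04,
       -5.42440110e-04, -1.20950891e-03,  6.77000666e-04]), 'tau': array([ 8.69385949e-04, -5.96459770e+01,  1.60821039e+00, -2.81194675e+01,
        1.24683927e-02,  9.39139776e-03, -9.91118782e-06]), 'tcp_pos': array([0.29684569, 0.60549319, 0.19221761]), 'orientation': array([-7.09567207e-01, -3.06014168e+00,  2.86039521e-03]), 'contact_force': array([-0.75002234, -1.04388293,  0.51969789]), 'moment': array([ 0.02399422,  0.04344978, -0.01285574]), 'grip_width': 0.08539042365313738} 0.0187
[[349.29325898   0.         251.19550057]
 [  0.         349.29325898 187.14479512]
 [  0.           0.           1.        ]] [[-0.73398003 -0.67873501 -0.02433336  0.38031653]
 [ 0.35802983 -0.41711986  0.8353596  -0.25890184]
 [-0.57713773  0.60442519  0.54916503 -0.67733102]
 [ 0.          0.          0.          1.        ]]
dict_keys(['img', 'mtx', 'world_to_cam'])
[[382.42729536   0.         253.40154215]
 [  0.         382.42729536 188.14458364]
 [  0.           0.           1.        ]] [[ 0.00245136 -0.99997231  0.00702629 -0.04315845]
 [ 0.9963848   0.00303912  0.08490053 -0.5275079 ]
 [-0.08491954  0.00679277  0.99636466 -1.07688272]
 [ 0.          0.          0.          1.        ]]
dict_keys(['img', 'mtx', 'world_to_cam'])
```

View pics/scene0.png

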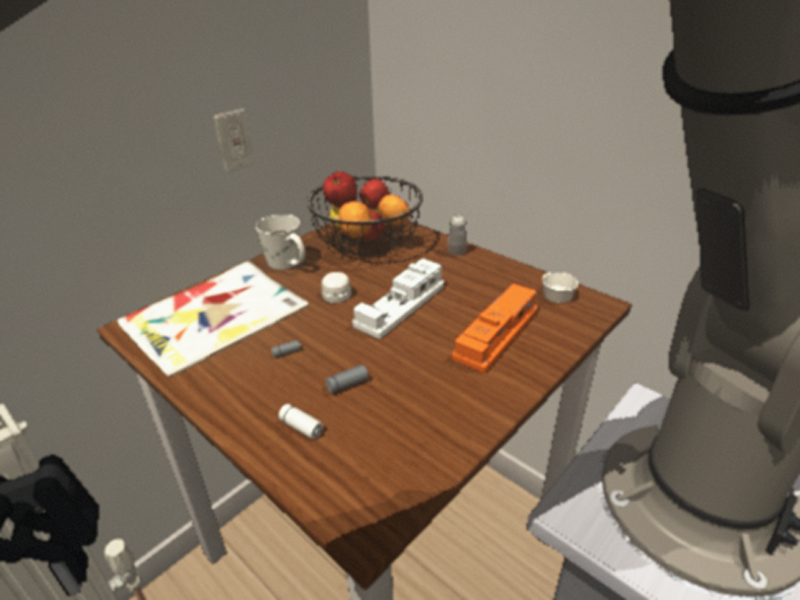

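View pics/top0.png

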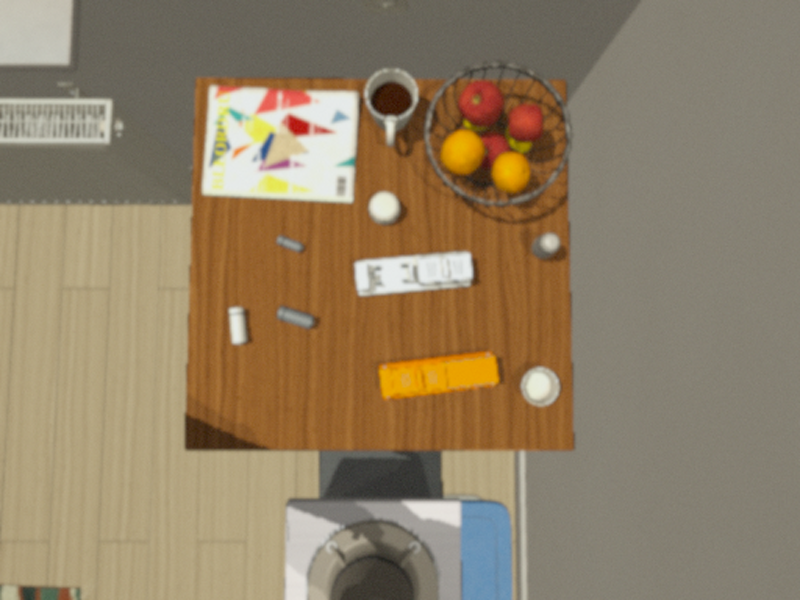

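```bash
cat > h.py <<'E'
import numpy as np,cv2
def proj(f,p):
    p=np.atleast_2d(p);W=f["world_to_cam"];c=p@W[:3,:3].T+W[:3,3]
    K=f["mtx"];return np.c_[K[0,0]*c[:,0]/-c[:,2]+K[0,2],K[1,1]*-c[:,1]/-c[:,2]+K[1,2]]
def ray(f,uv,z):
    K=f["mtx"];W=f["world_to_cam"];u,v=uv
    d=np.array([(u-K[0,2])/K[0,0],-(v-K[1,2])/K[1,1],-1.]);R=W[:3,:3]
    o=-R.T@W[:3,3];d=R.T@d;return o+d*(z-o[2])/d[2]
def load(n):
    return dict(np.load(f"pics/{n}.npz"))
def crop(f,x0,y0,w,h,s,name):
    im=cv2.resize(f["img"][y0:y0+h,x0:x0+w,::-1],(w*s,h*s),interpolation=cv2.INTER_CUBIC);cv2.imwrite(f"pics/{name}.png",im)
E
python3 - <<'E'
from h import *
s=load("scene0");t=load("top0")
print(proj(s,[0.297,.606,.193]),proj(t,[0.297,.606,.193]))
crop(t,140,140,80,75,8,"c1");crop(t,220,150,90,50,8,"c2");crop(s,160,205,90,80,8,"c3");crop(s,215,155,80,65,9,"c4")
E
```

```text
[[ 15.82358578 413.63934916]] [[-19.81857887 278.23337892]]
```

View pics/c1.png

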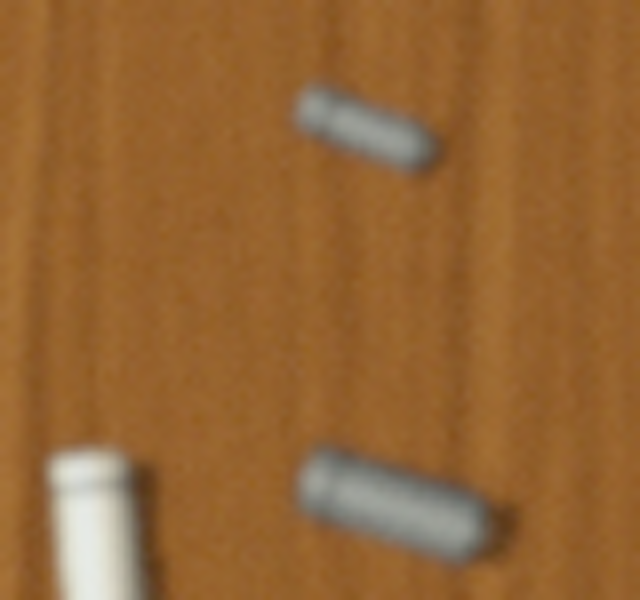

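View pics/c2.png

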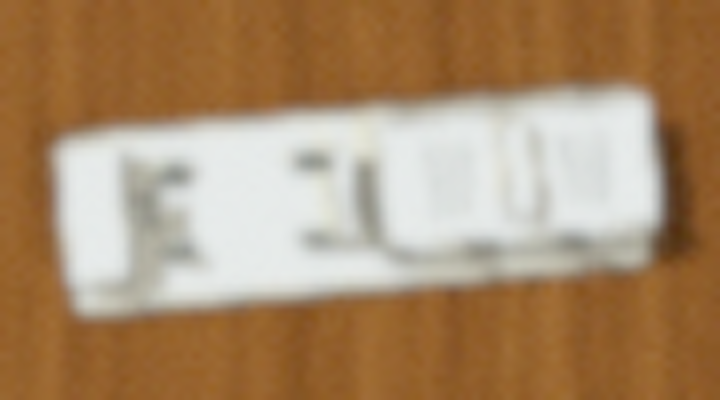

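View pics/c3.png

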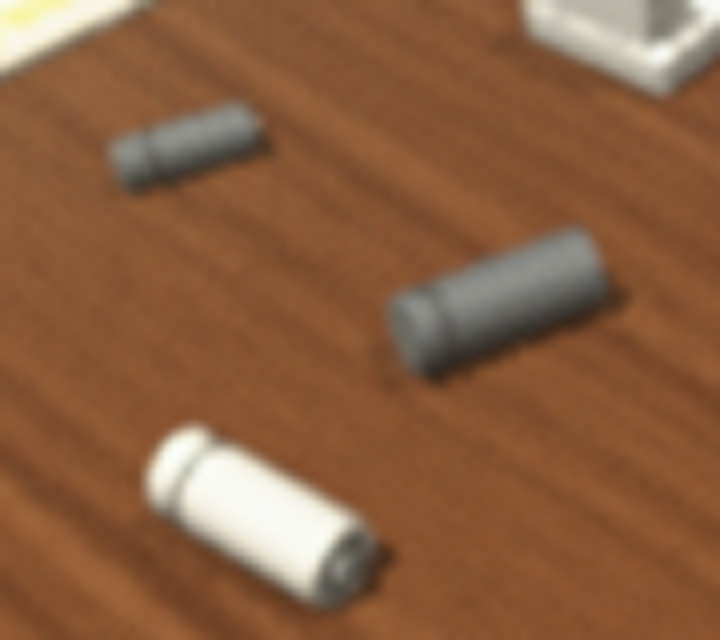

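View pics/c4.png

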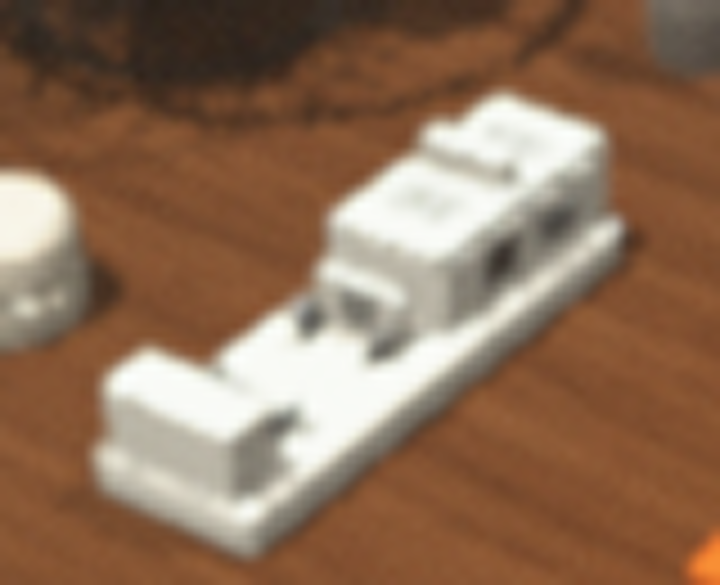

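```bash
cat > fit.py <<'E'
from h import *
from scipy.optimize import least_squares
s=load("scene0");t=load("top0")
def w(p,P):
    P=np.array(P,float);c,si=np.cos(p[2]),np.sin(p[2]);return np.c_[p[0]+c*P[:,0]-si*P[:,1],p[1]+si*P[:,0]+c*P[:,1],P[:,2]]
S=[((250,555),(-32,66,0)),((97,487),(32,66,0)),((95,455),(32,66,18)),((250,515),(-32,66,18)),((625,225),(-32,-143,18)),
((105,392),(25,66,46)),((150,348),(25,44,46)),((275,405),(-25,44,46)),((230,440),(-25,66,46))]
C=[((440,265),(-22,45)),((332,218),(22,45)),((605,135),(-22,-51)),((505,92),(22,-51))]
T=[((78,318),(-32,66,0)),((658,268),(-32,-143,0)),((655,88),(32,-143,18)),((55,140),(32,66,18))]
def model(p,which):
    out=[]
    if which!="t":
        P=[x[1] for x in S]+[(x[1][0],x[1][1]-p[3]*1e3,50) for x in C];uv=np.array([x[0] for x in S+C])/9+[215-.5+.5/9,155-.5+.5/9]
        out.append(proj(s,w(p,np.array(P)/1e3))-uv)
    if which!="s":
        uv=np.array([x[0] for x in T])/8+[220-.5+.5/8,150-.5+.5/8]
        out.append(proj(t,w(p,np.array([x[1] for x in T])/1e3))-uv)
    return np.vstack(out)
if __name__=="__main__":
  for k in("s","t","b"):
    q=least_squares(lambda p:model(p,k).ravel(),[.55,-.1,0,.088],loss="soft_l1")
    print(k,q.x,np.degrees(q.x[2]));print(model(q.x,k).round(1).tolist())
  p=q.x
  def draw(f,x0,y0,ww,h,sc,name):
    im=cv2.resize(f["img"][y0:y0+h,x0:x0+ww,::-1],(ww*sc,h*sc),interpolation=cv2.INTER_CUBIC)
    def box(x0_,x1,y0_,y1,z,col):
        uv=proj(f,w(p,np.array([(x0_,y0_,z),(x1,y0_,z),(x1,y1,z),(x0_,y1,z)])/1e3));uv=(uv-[x0-.5,y0-.5])*sc
        cv2.polylines(im,[uv.astype(int)],True,col,1)
    box(-32,32,-143,66,0,(0,0,255));box(-32,32,-143,66,18,(0,255,0));box(-25,25,44,66,46,(255,0,0));j=p[3]*1e3
    box(-22,22,-51-j,45-j,50,(255,0,255));box(-17,17,-37,-31,39,(0,128,255));box(-17,17,-8-j,2-j,62.5,(0,200,255))
    cv2.imwrite(f"pics/{name}.png",im)
  draw(t,220,150,90,50,8,"o_t");draw(s,215,155,80,65,9,"o_s")
  # cell: axis ends
  for nm,f,a,b,zz in (("top",t,((300,480),(492,525)),8,(140,140)),("scene",s,((410,335),(598,268)),8,(160,205))):
    for e in a:
      uv=np.array(e)/b+np.array(zz)-.5
      print(nm,e,ray(f,uv,.013))
E
python3 fit.py
```

```text
s [ 0.56072034 -0.03365738  0.08907763  0.09083328] 5.103772392472515
[[0.4, 1.4], [-0.1, 0.7], [-0.3, -0.8], [0.1, 0.6], [0.5, -0.3], [-0.2, -1.1], [-0.0, 0.1], [0.0, -0.2], [-0.1, -0.2], [0.1, -0.7], [0.1, -0.1], [0.1, 0.0], [-0.5, 0.7]]
t [ 0.56371257 -0.03652861  0.09101178  0.088     ] 5.2145906473956956
[[0.8, 0.0], [-0.8, 0.0], [-1.8, 0.1], [1.5, -0.2]]
b [ 0.56215871 -0.03489029  0.09147355  0.09063951] 5.241048352144232
[[0.4, 1.0], [-0.1, 0.4], [-0.3, -1.2], [0.1, 0.2], [0.3, -0.7], [-0.2, -1.5], [-0.1, -0.2], [-0.0, -0.6], [-0.1, -0.6], [-0.1, -1.0], [-0.1, -0.4], [-0.1, -0.3], [-0.7, 0.4], [0.3, 0.6], [-1.3, 0.5], [-2.3, 0.6], [1.0, 0.4]]
top (300, 480) [0.49484663 0.17885592 0.013     ]
top (492, 525) [0.47879014 0.10936246 0.013     ]
scene (410, 335) [0.49186376 0.17290175 0.013     ]
scene (598, 268) [0.47028657 0.11369171 0.013     ]
```

View pics/o_t.png

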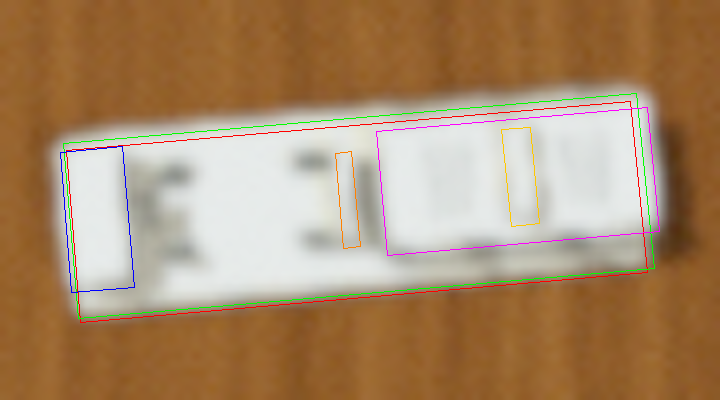

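View pics/o_s.png

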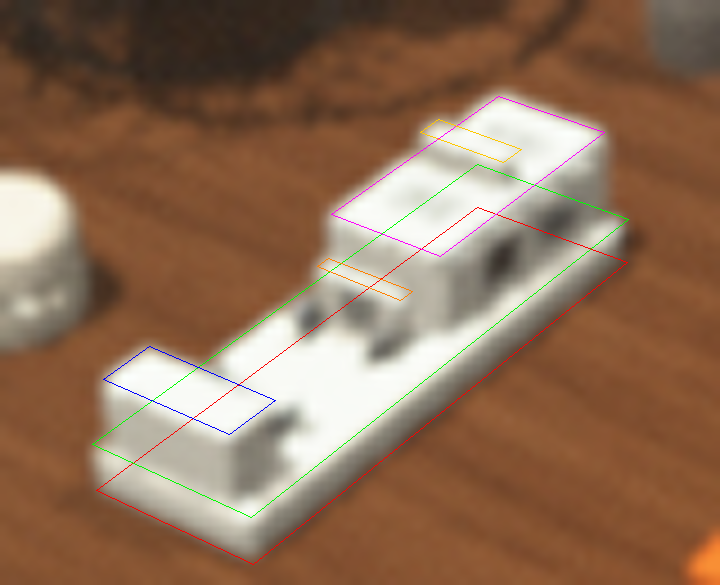

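```bash
cat > sil.py <<'E'
from h import *
from scipy.optimize import minimize
U=8
def w(p,P):
    c,si=np.cos(p[2]),np.sin(p[2]);P=np.atleast_2d(P);return np.c_[p[0]+c*P[:,0]-si*P[:,1],p[1]+si*P[:,0]+c*P[:,1],P[:,2]]
a=np.linspace(0,2*np.pi,40)
def ring(y,R,z):return np.c_[R*np.cos(a),0*a+y,z+R*np.sin(a)]
def bx(x0,x1,y0,y1,z0,z1):return np.array([(x,y,z) for x in(x0,x1) for y in(y0,y1) for z in (z0,z1)],float)
def cellparts(zc=13):return [np.vstack([ring(33,13,zc),ring(-30,13,zc)])/1e3,np.vstack([ring(-30,5,zc),ring(-33,5,zc)])/1e3]
def boxparts(j=90):return [bx(-32,32,-143,66,0,18)/1e3,bx(-25,25,44,66,18,46)/1e3,bx(-25,25,-143,-47,18,46)/1e3,bx(-22,22,-51-j,45-j,46,50)/1e3,bx(-17,17,-8-j,2-j,50,62.5)/1e3,bx(-17,17,-37,-31,18,39)/1e3]
def render(f,parts,p,roi):
    x0,y0,ww,h=roi;m=np.zeros((h*U,ww*U),np.uint8)
    for P in parts:
        uv=(proj(f,w(p,P))-[x0-.5,y0-.5])*U-.5
        hu=cv2.convexHull(np.round(uv*16).astype(np.int32).reshape(-1,1,2));cv2.fillConvexPoly(m,hu,1,shift=4)
    return cv2.resize(m.astype(np.float32),(ww,h),interpolation=cv2.INTER_AREA)
def fit(obs,parts,p0):
    # obs: list (frame, soft mask, roi)
    def cost(p):
        pp=[p[0]/1e3,p[1]/1e3,np.radians(p[2])]
        return sum(np.sum((cv2.GaussianBlur(render(f,parts,pp,roi),(0,0),.6)-m)**2) for f,m,roi in obs)
    best=minimize(cost,p0,method="Nelder-Mead",options=dict(initial_simplex=[p0,p0+np.array([5,0,0]),p0+np.array([0,5,0]),p0+np.array([0,0,5])],xatol=.05,fatol=.01))
    return best.x,best.fun
def soft(f,roi,fg):
    x0,y0,ww,h=roi;c=f["img"][y0:y0+h,x0:x0+ww].astype(float);sat=c.max(2)-c.min(2)
    s=sat/(c.max(2)+1)   # wood high saturation
    bg=np.median(np.r_[s[0],s[-1]]);return np.clip((bg-s)/(bg-fg),0,1).astype(np.float32)
E
python3 - <<'E'
from sil import *
s=load("scene0");t=load("top0")
rt=(172,192,36,24);rs=(204,230,38,26)
for f,r_,n in((t,rt,"mt"),(s,rs,"ms")):
    m=soft(f,r_,.05);cv2.imwrite(f"pics/{n}.png",cv2.resize((m*255).astype(np.uint8),None,fx=10,fy=10,interpolation=0))
ot=(t,soft(t,rt,.05),rt);os_=(s,soft(s,rs,.05),rs)
p0=np.array([485.,143,-15])
for o in([ot],[os_],[ot,os_]):print(fit(o,cellparts(),p0))
rt=(222,152,86,42);rs=(220,160,72,60)
ot=(t,soft(t,rt,.05),rt);os_=(s,soft(s,rs,.08),rs)
for k,o in (("bt",ot),("bs",os_)):cv2.imwrite(f"pics/{k}.png",cv2.resize((o[1]*255).astype(np.uint8),None,fx=8,fy=8,interpolation=0))
p0=np.array([562.,-35,5.2])
for j in(85,91):
  for o in([ot],[os_],[ot,os_]):print(j,fit(o,boxparts(j),p0))
E
```

```text
(array([485.20004654, 143.72079626, -17.72577322]), np.float64(1.6178100109100342))
(array([482.7515143 , 142.86768251, -16.90992611]), np.float64(2.0341196060180664))
(array([483.88378059, 143.04953574, -17.1043915 ]), np.float64(8.340415954589844))
85 (array([564.8045375 , -34.47162246,   5.4425382 ]), np.float64(53.76307678222656))
85 (array([564.03894785, -36.46305505,   5.57300499]), np.float64(79.70640563964844))
85 (array([564.57459544, -35.32290204,   5.42330169]), np.float64(140.00955200195312))
91 (array([564.8045375 , -34.47162246,   5.4425382 ]), np.float64(53.76307678222656))
91 (array([563.83640341, -36.16579522,   5.65587193]), np.float64(72.35000610351562))
91 (array([564.45197197, -35.0221801 ,   5.34132269]), np.float64(130.47647094726562))
```

```bash
cat > mv.py <<'E'
import numpy as np
from scipy.spatial.transform import Rotation as Ro
from bench import r
B=np.array([.5635,-.035]);BY=np.radians(5.3)
def b2w(x,y):return B+np.array([np.cos(BY)*x-np.sin(BY)*y,np.sin(BY)*x+np.cos(BY)*y])/1e3
def w2b(p):
    d=(np.array(p[:2])-B)*1e3;c,s=np.cos(BY),np.sin(BY);return np.array([c*d[0]+s*d[1],-s*d[0]+c*d[1],p[2]*1e3])
def to(x,y,z,yaw,o=None):
    """world target m, jaw axis (tool y) angle in deg -> tool shift mm, turn deg"""
    o=o or r.get_obs();R=Ro.from_rotvec(o["orientation"]).as_matrix()
    d=R.T@(np.array([x,y,z])-o["tcp_pos"])*1e3
    cur=np.degrees(np.arctan2(R[1,1],R[0,1]));t=-(yaw-cur);t=(t+90)%180-90
    print("shift",d.round(1),"turn",round(t,1),"R",R.round(3).tolist())
def st():
    o=r.get_obs();R=Ro.from_rotvec(o["orientation"]).as_matrix()
    print("t",round(o["clock"],2),"tcp",(o["tcp_pos"]*1e3).round(1),"box",w2b(o["tcp_pos"]).round(1),"jaw",np.degrees(np.arctan2(R[1,1],R[0,1])).round(2),"F",o["contact_force"].round(1),"w",round(o["grip_width"]*1e3,1),"j7",o["joints"][6].round(2))
E
python3 - <<'E'
from mv import *
st();to(.484,.143,.06,-17.1)
from sil import *
s=load("scene0");t=load("top0")
rt=(172,192,36,24);rs=(204,230,38,26)
for f,r_ in((t,rt),(s,rs)):
  for y in(-17.1,162.9):print(y,fit([(f,soft(f,r_,.05),r_)],cellparts(),np.array([484.,143,y])))
E
```

```text
t 0.1 tcp [296.9 605.6 192.3] box [-206.3  662.4  192.3] jaw 63.89 F [-0.   1.1 -0.1] w 85.6 j7 -0.08
shift [-371.6 -332.8  132.9] turn 81.0 R [[-0.898, 0.44, -0.001], [0.44, 0.898, -0.002], [-0.0, -0.002, -1.0]]
-17.1 (array([485.16562749, 143.69549884, -17.57158431]), np.float64(1.628138780593872))
162.9 (array([485.98406839, 145.97109196, 162.45506499]), np.float64(1.8540408611297607))
-17.1 (array([482.75234673, 142.87597291, -16.91212186]), np.float64(2.0362653732299805))
162.9 (array([483.58155573, 145.59358488, 162.82645164]), np.float64(2.139503002166748))
```

Candidates in the top view (800×600):
- Grey cell at (297,318): long, and the one I choose.
- Grey cell at (290,243): short.
- White cell at (237,326): look-alike.
- White box at (414,274): chosen. The orange box at (438,375) is not meant.

Crops c1 and c3 confirm this. The long cell's flat end faces left (+y) and shows no nub in the scene view.

Request:
send_rows(
  moves=[-46, -42, 10, 10, -92, -84, 20, 20, -138, -126, 30, 30, -184, -168, 40, 40, -230, -210, 50, 50, -278, -252, 60, 60, -325, -294, 70, 70.5, -371.6, -332.8, 80, 81],
  hand=0,
  newtons=35,
)

```text
clock: 1.1
tcp_pos: [0.4824, 0.1467, 0.1138]
orientation: [-2.532, -1.859, -0.0]
contact_force: [0.9, 0.4, -0.2]
grip_width: 0.0852
```

```bash
python3 - <<'E'
from mv import *
from h import *
st();to(.484,.143,.06,-17.1)
for n in("scene","top"):
    f=r.grab_frame(n);np.savez(f"pics/{n}1.npz",**f)
s=load("scene1");t=load("top1")
crop(s,180,190,90,80,8,"d1");crop(t,130,140,90,75,8,"d2")
E
```

```text
t 1.1 tcp [482.4 146.7 113.8] box [-64.  188.4 113.8] jaw -17.43 F [ 0.9  0.4 -0.2] w 85.2 j7 -0.54
shift [-3.1  2.6 53.8] turn -0.3 R [[0.3, 0.954, 0.0], [0.954, -0.3, 0.0], [0.0, -0.0, -1.0]]
```

View pics/d1.png

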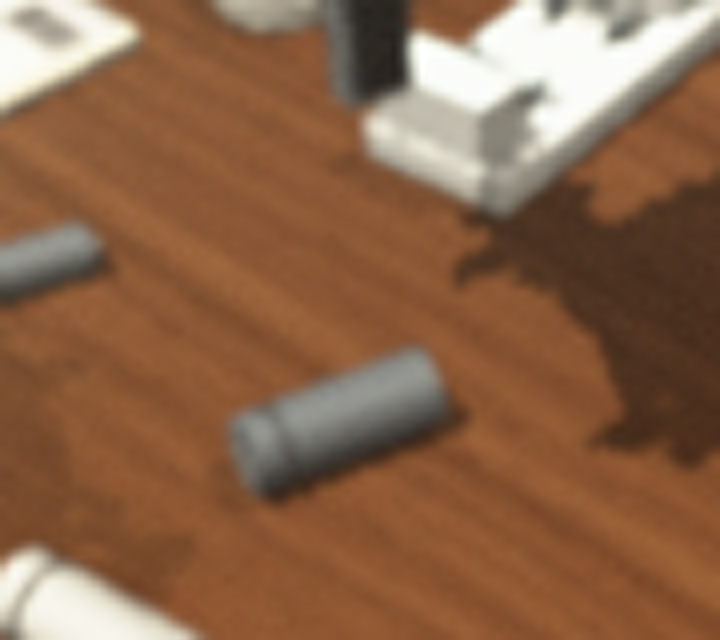

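View pics/d2.png

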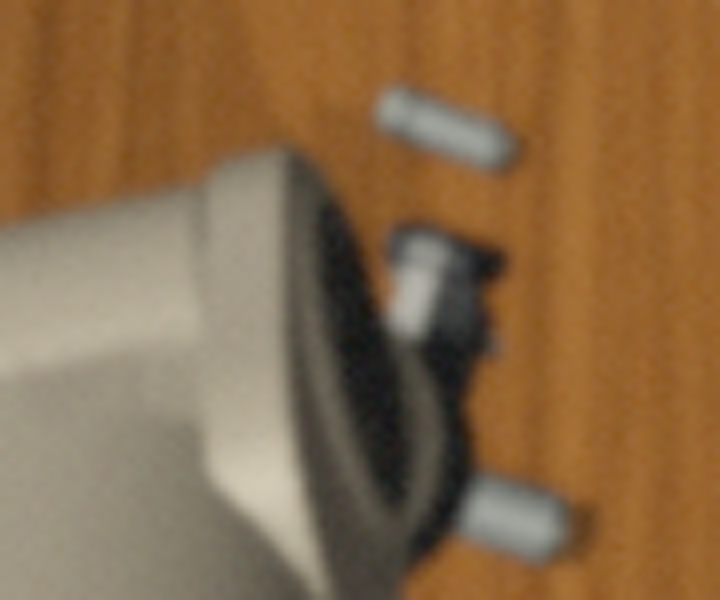

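Request:
send_rows(
  moves=[-3.1, 2.6, 30, -0.3, -3.1, 2.6, 65, -0.3, -3.1, 2.6, 95, -0.3, -3.1, 2.6, 111, -0.3, -3.1, 2.6, 111.8, -0.3],
)

```text
clock: 1.82
tcp_pos: [0.4831, 0.1447, 0.0016]
orientation: [-2.522, -1.873, 0.003]
contact_force: [1.2, -0.3, 0.5]
grip_width: 0.0857
```

Request:
send_rows(
  moves=[0, 0, 0, 0, 0, 0, 0, 0, 0, 0, 0, 0, 0, 0, 0, 0, 0, 0, 0, 0, 0, 0, 0, 0],
  hand=1,
  newtons=35,
)

```text
clock: 2.58
tcp_pos: [0.4838, 0.1447, 0.0023]
orientation: [-2.522, -1.873, -0.0]
contact_force: [-0.1, -0.1, 0.1]
grip_width: 0.0
```

```bash
python3 - <<'E'
from mv import *
from h import *
st()
for n in("scene","top"):
    f=r.grab_frame(n);np.savez(f"pics/{n}2.npz",**f)
s=load("scene2")
crop(s,180,190,90,80,8,"e1")
E
```

```text
t 2.58 tcp [483.8 144.7   2.3] box [-62.8 186.3   2.3] jaw -16.82 F [-0.1 -0.1  0.1] w 0.0 j7 -0.41
```

View pics/e1.png

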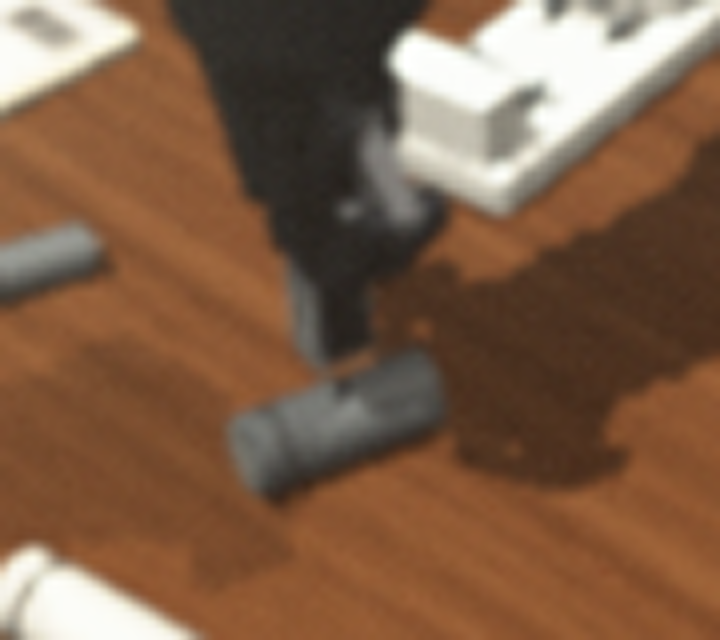

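```bash
python3 - <<'E'
from mv import *
from h import *
for n in("scene","top"):
    for i in(0,1,2):
        f=load(f"{n}{i}");print(n,i,proj(f,[.4838,.1447,.0023]).round(1),proj(f,[.4838,.1447,.1]).round(1))
s=load("scene2");crop(s,150,130,110,150,4,"e2");t=load("top2");crop(t,130,140,90,75,8,"e3")
print((proj(s,[.4838,.1447,.0023])-[180,190])*8)
E
```

```text
scene 0 [[221.8 245.2]] [[218.8 214. ]]
scene 1 [[221.8 245.2]] [[218.8 214. ]]
scene 2 [[221.8 245.2]] [[218.8 214. ]]
top 0 [[189.4 203.5]] [[183.5 201.9]]
top 1 [[189.4 203.5]] [[183.5 201.9]]
top 2 [[189.4 203.5]] [[183.5 201.9]]
[[334.34155222 441.22481486]]
```

View pics/e2.png

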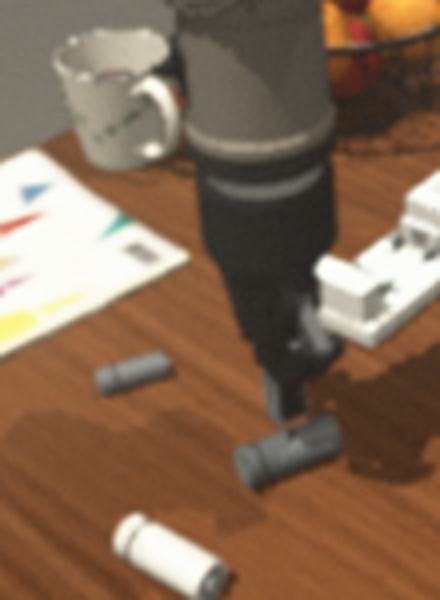

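View pics/e3.png

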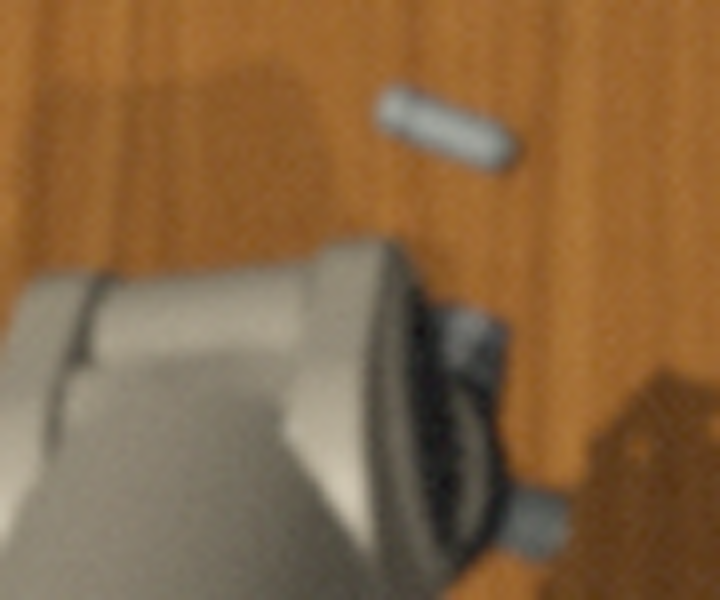

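```bash
python3 - <<'E'
from mv import *
from h import *
s=load("scene1")
for z in(.127,.157):
  for q in (.0425,.057): print(z,q,proj(s,[.4824+q*.954,.1467-q*.3,z]))
s=load("scene2");print([proj(s,[.4838,.1447,z]).round(1).tolist() for z in(.02,.03,.035)])
print(r.get_obs()["joints"], r.get_obs()["moment"])
E
```

```text
0.127 0.0425 [[210.07749768 196.19064051]]
0.127 0.057 [[207.59997551 193.25910109]]
0.157 0.0425 [[208.92916436 185.59340958]]
0.157 0.057 [[206.41683676 182.73988055]]
[[[221.3, 239.8]], [[221.0, 236.7]], [[220.8, 235.2]]]
[-0.69351996  0.5047016   0.34860619  2.12041464 -0.31376719  0.56477198
 -0.41150144] [-0.00277828  0.02504389 -0.0168504 ]
```

```bash
python3 - <<'E'
from h import *
s=load("scene1");crop(s,140,90,130,140,5,"f1");print((proj(s,[.4824,.1467,.1138])-[140,90])*5)
s=load("scene2");crop(s,140,90,130,170,4,"f2")
E
```

```text
[[390.80107127 599.28386377]]
```

View pics/f1.png

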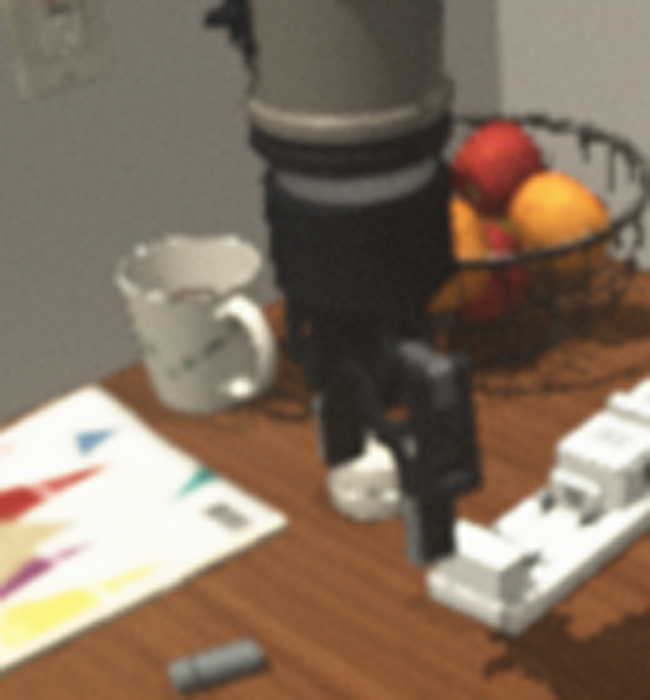

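View pics/f2.png

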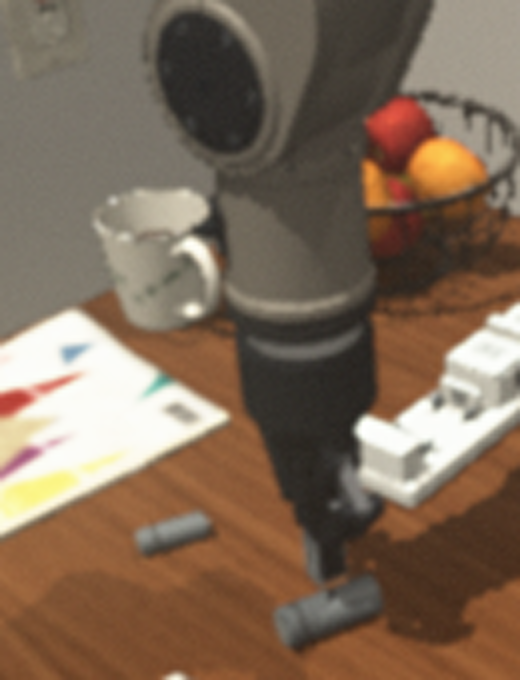

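```bash
python3 - <<'E'
from h import *
s=load("scene2");t=load("top1")
for z in(.002,.015,.028,.04):print(z,ray(s,(222,235.5),z))
for dz in(0,.03):
  for q in(.0425,.057):
    for z in(.127,.18,.21):print("top",dz,q,z,((proj(t,[.4824+q*.954,.1467-q*.3,z+dz])-[130,140])*8).round(0))
s=load("scene1")
for q in(.0425,.057):
  for sg in(1,-1):
    for z in(.127,.157):print("scene far/near",sg,q,z,((proj(s,[.4824+sg*q*.954,.1467-sg*q*.3,z])-[140,90])*5).round(0))
E
```

```text
0.002 [0.51006638 0.11932357 0.002     ]
0.015 [0.49851498 0.12893365 0.015     ]
0.028 [0.48696358 0.13854373 0.028     ]
0.04 [0.47630075 0.14741458 0.04      ]
top 0 0.0425 0.127 [[449. 371.]]
top 0 0.0425 0.18 [[420. 355.]]
top 0 0.0425 0.21 [[402. 346.]]
top 0 0.057 0.127 [[463. 328.]]
top 0 0.057 0.18 [[435. 310.]]
top 0 0.057 0.21 [[417. 299.]]
top 0.03 0.0425 0.127 [[433. 362.]]
top 0.03 0.0425 0.18 [[402. 346.]]
top 0.03 0.0425 0.21 [[383. 335.]]
top 0.03 0.057 0.127 [[447. 318.]]
top 0.03 0.057 0.18 [[417. 299.]]
top 0.03 0.057 0.21 [[399. 288.]]
scene far/near 1 0.0425 0.127 [[350. 531.]]
scene far/near 1 0.0425 0.157 [[345. 478.]]
scene far/near -1 0.0425 0.127 [[430. 625.]]
scene far/near -1 0.0425 0.157 [[425. 570.]]
scene far/near 1 0.057 0.127 [[338. 516.]]
scene far/near 1 0.057 0.157 [[332. 464.]]
scene far/near -1 0.057 0.127 [[445. 643.]]
scene far/near -1 0.057 0.157 [[441. 587.]]
```

Request:
send_rows(
  moves=[0, 0, 0, 0, 0, 0, 0, 0, 0, 0, 0, 0, 0, 0, 5, 0, 0, 0, 10, 0],
  hand=0,
)

```text
clock: 3.3
tcp_pos: [0.4837, 0.1448, -0.0081]
orientation: [-2.522, -1.873, 0.0]
contact_force: [0.3, -0.0, 0.3]
grip_width: 0.0854
```

```bash
python3 - <<'E'
from mv import *
from h import *
st()
for n in("scene","top"):
    f=r.grab_frame(n);np.savez(f"pics/{n}3.npz",**f)
s=load("scene3")
crop(s,180,190,90,80,8,"g1")
crop(load("top3"),130,140,90,75,8,"g2")
E
```

```text
t 3.3 tcp [483.7 144.8  -8.1] box [-62.9 186.4  -8.1] jaw -16.81 F [ 0.3 -0.   0.3] w 85.4 j7 -0.4
```

View pics/g1.png

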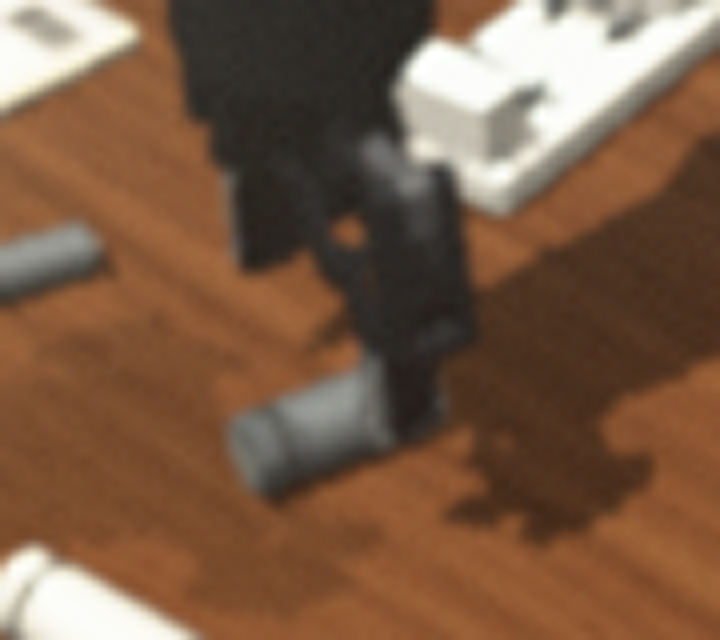

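View pics/g2.png

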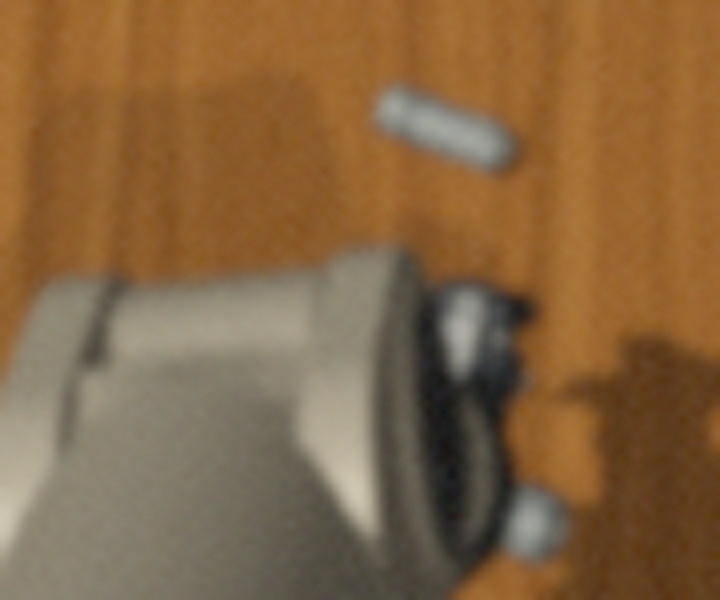

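```bash
python3 - <<'E'
from h import *
s=load("scene3");t=load("top3")
for dz in(.02,.03,.04,.05):
  for q in(.05,-.05):
    print(dz,q,((proj(s,[.4837+q*.957,.1448-q*.289,.005+dz])-[180,190])*8+4).round(0))
E
```

```text
0.02 0.05 [[264. 301.]]
0.02 -0.05 [[409. 488.]]
0.03 0.05 [[261. 277.]]
0.03 -0.05 [[407. 462.]]
0.04 0.05 [[258. 252.]]
0.04 -0.05 [[405. 437.]]
0.05 0.05 [[255. 227.]]
0.05 -0.05 [[403. 411.]]
```

Request:
send_rows(
  moves=[0, 0, -30, 0, -10, 0, -55, 0, -60, 0, -55, 0, -60, 0, -30, 0, -60, 0, 0, 0, -60, 0, 10, 0, -60, 0, 15, 0],
  hand=1,
)

```text
clock: 4.28
tcp_pos: [0.4664, 0.0872, -0.023]
orientation: [-2.522, -1.873, 0.001]
contact_force: [-1.1, -0.5, 0.5]
grip_width: 0.0004
```

Request:
send_rows(
  moves=[0, 0, 1, 0, 0, 0, 2, 0, 0, 0, 2, 0],
)

```text
clock: 4.65
tcp_pos: [0.4667, 0.0875, -0.0243]
orientation: [2.522, 1.873, 0.001]
contact_force: [0.4, -0.3, 0.9]
grip_width: 0.0
```

Request:
send_rows(
  moves=[0, 0, 1, 0, 0, 0, 2, 0, 0, 0, 2, 0],
)

```text
clock: 5.03
tcp_pos: [0.4663, 0.0873, -0.0268]
orientation: [-2.522, -1.873, 0.0]
contact_force: [0.1, 0.2, 0.3]
grip_width: -0.0001
```

Request:
send_rows(
  moves=[0, 0, 1, 0, 0, 0, 2, 0, 0, 0, 2, 0],
)

```text
clock: 5.4
tcp_pos: [0.4663, 0.0873, -0.0289]
orientation: [-2.522, -1.873, 0.0]
contact_force: [1.0, 0.4, 0.1]
grip_width: 0.0001
```

```bash
python3 - <<'E'
from mv import *
from h import *
st()
f=r.grab_frame("scene");np.savez("pics/scene4.npz",**f)
s=load("scene4");crop(s,190,180,90,80,8,"k1")
p=[.4663,.0873];print([((proj(s,p+[z])-[190,180])*8+4).round(0).tolist() for z in(0,.005,.01)])
E
```

```text
t 5.4 tcp [466.3  87.3 -28.9] box [-85.5 130.7 -28.9] jaw -16.81 F [1.  0.4 0.1] w 0.1 j7 -0.27
[[[427.0, 463.0]], [[427.0, 451.0]], [[426.0, 439.0]]]
```

View pics/k1.png

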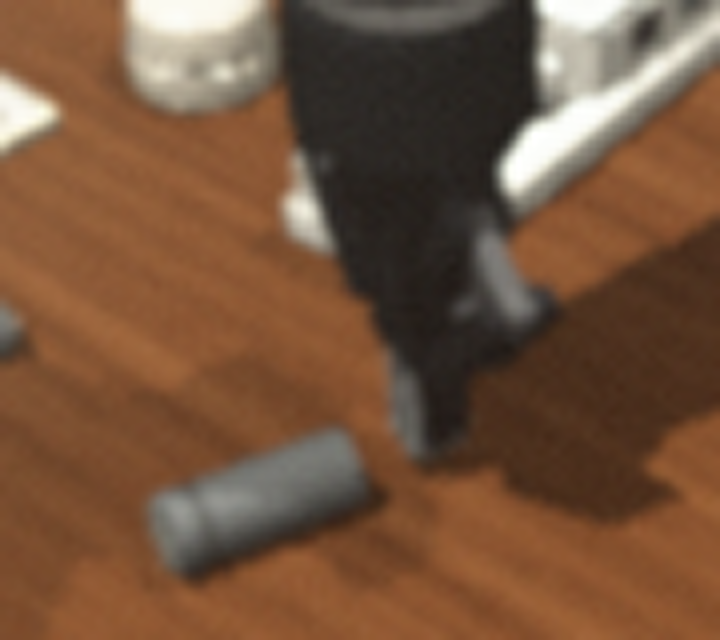

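Request:
send_rows(
  moves=[0, 0, 1, 0, 0, 0, 2, 0, 0, 0, 2, 0],
)

```text
clock: 5.82
tcp_pos: [0.4663, 0.0873, -0.0308]
orientation: [-2.522, -1.873, 0.0]
contact_force: [1.3, -0.5, -0.1]
grip_width: -0.0001
```

Request:
send_rows(
  moves=[0, 0, 1, 0, 0, 0, 2, 0, 0, 0, 2, 0],
)

```text
clock: 6.2
tcp_pos: [0.4663, 0.0873, -0.0328]
orientation: [-2.522, -1.873, 0.0]
contact_force: [0.0, -0.0, -0.0]
grip_width: 0.0
```

Request:
send_rows(
  moves=[0, 0, 1, 0, 0, 0, 2, 0, 0, 0, 2, 0],
)

```text
clock: 6.58
tcp_pos: [0.4663, 0.0873, -0.0348]
orientation: [-2.522, -1.873, 0.0]
contact_force: [-0.1, -0.3, 0.4]
grip_width: 0.0
```

Request:
send_rows(
  moves=[0, 0, 1, 0, 0, 0, 2, 0],
)

```text
clock: 6.82
tcp_pos: [0.4664, 0.0873, -0.0368]
orientation: [-2.522, -1.873, -0.0]
contact_force: [0.1, -0.1, 0.2]
grip_width: 0.0002
```

```bash
python3 - <<'E'
from mv import *
from h import *
st()
f=r.grab_frame("scene");np.savez("pics/scene5.npz",**f)
s=load("scene5");crop(s,225,210,40,40,16,"k2")
p=[.4663,.0873];print([((proj(s,p+[z])-[225,210])*16+8).round(0).tolist() for z in(0,.005,.01)])
E
```

```text
t 6.83 tcp [466.4  87.3 -36.8] box [-85.4 130.8 -36.8] jaw -16.81 F [ 0.1 -0.1  0.2] w 0.2 j7 -0.26
[[[295.0, 445.0]], [[293.0, 421.0]], [[292.0, 397.0]]]
```

View pics/k2.png

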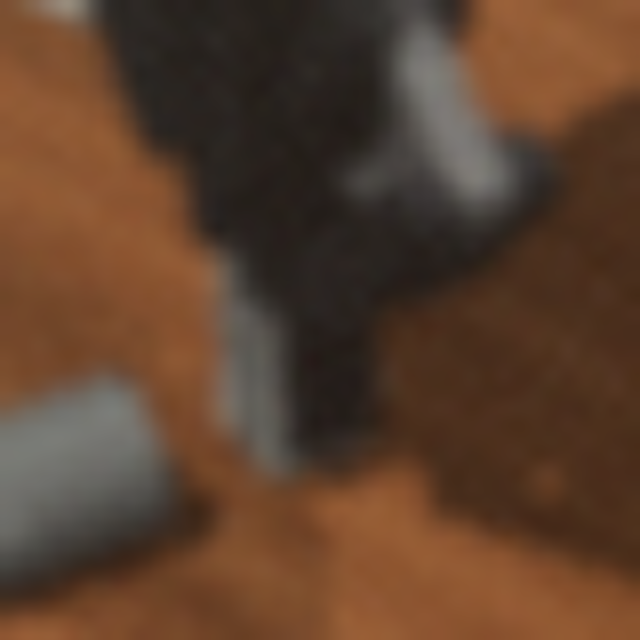

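Request:
send_rows(
  moves=[0, 0, 1, 0, 0, 0, 2, 0],
)

```text
clock: 7.12
tcp_pos: [0.4665, 0.0873, -0.0381]
orientation: [-2.522, -1.872, -0.0]
contact_force: [-5.5, -0.2, 24.5]
grip_width: -0.0
```

Request:
send_rows(
  moves=[0, 0, 1, 0, 0, 0, 1.5, 0],
)

```text
clock: 7.38
tcp_pos: [0.4665, 0.0874, -0.0382]
orientation: [-2.522, -1.871, -0.001]
contact_force: [-9.7, -1.5, 42.7]
grip_width: 0.0001
```

Request:
send_rows(
  moves=[0, 0, -20, 0, 0, 0, -55, 0],
  hand=0,
)

```text
clock: 7.62
tcp_pos: [0.4655, 0.087, 0.0147]
orientation: [-2.522, -1.872, 0.003]
contact_force: [-0.4, -0.2, 0.7]
grip_width: 0.0357
```

```bash
python3 - <<'E'
from mv import *
st();to(.484,.143,-.036,-17.1)
E
```

```text
t 7.62 tcp [465.5  87.   14.7] box [-86.4 130.5  14.7] jaw -16.82 F [-0.4 -0.2  0.7] w 35.7 j7 -0.32
shift [59.1  1.6 50.6] turn 0.3 R [[0.289, 0.957, -0.002], [0.957, -0.289, -0.001], [-0.001, -0.002, -1.0]]
```

Request:
send_rows(
  moves=[30, 0.7, 0, 0.3, 58.4, 0.7, 0, 0.3, 58.4, 0.7, 0, 0.3, 58.4, 0.7, 25, 0.3, 58.4, 0.7, 45, 0.3, 58.4, 0.7, 50.7, 0.3, 58.4, 0.7, 50.7, 0.3],
  hand=0,
)

```text
clock: 8.5
tcp_pos: [0.4837, 0.1422, -0.036]
orientation: [2.528, 1.865, -0.001]
contact_force: [0.3, -0.4, 0.9]
grip_width: 0.0852
```

Request:
send_rows(
  moves=[0, 0, 0, 0, 0, 0, 0, 0, 0, 0, 0, 0, 0, 0, 0, 0, 0, 0, 0, 0],
  hand=1,
  newtons=35,
)

```text
clock: 9.12
tcp_pos: [0.4843, 0.1432, -0.0355]
orientation: [-2.527, -1.866, -0.001]
contact_force: [-0.3, 0.0, 5.4]
grip_width: 0.0238
```

```bash
python3 - <<'E'
from mv import *
from h import *
st()
f=r.grab_frame("scene");np.savez("pics/scene6.npz",**f)
crop(f,180,190,90,80,8,"l1")
E
```

```text
t 9.12 tcp [484.3 143.2 -35.5] box [-62.4 184.7 -35.5] jaw -17.11 F [-0.3  0.   5.4] w 23.8 j7 -0.36
```

View pics/l1.png

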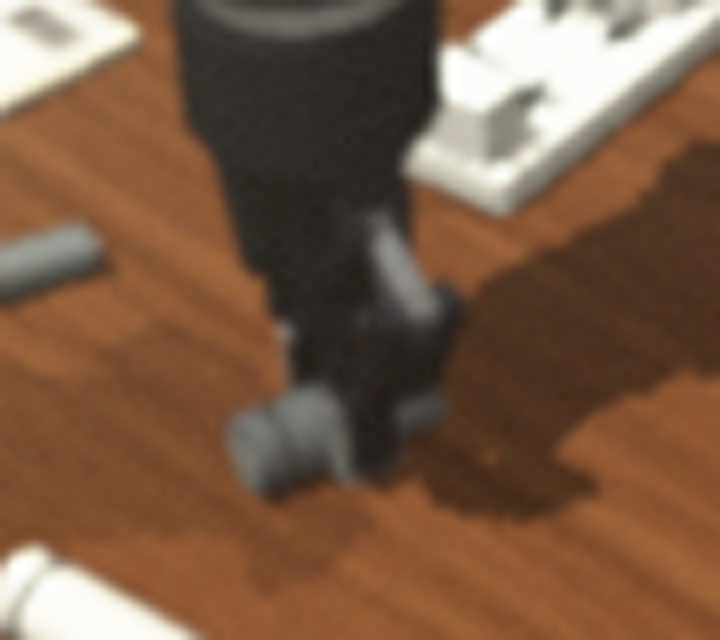

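Request:
send_rows(
  moves=[0, 0, -10, 0, 0, 0, -30, 0, 0, 0, -60, 0, 0, 0, -100, 0, 0, 0, -120, 0, 0, 0, -120, 0],
)

```text
clock: 9.93
tcp_pos: [0.4849, 0.1436, 0.0856]
orientation: [2.527, 1.866, 0.005]
contact_force: [-0.5, 0.1, -1.4]
grip_width: 0.0238
```

```bash
python3 - <<'E'
from mv import *
from h import *
st();to(*b2w(0,0),.08,5.3)
f=r.grab_frame("scene");np.savez("pics/scene7.npz",**f)
crop(f,180,150,90,80,8,"l2")
f=r.grab_frame("top");np.savez("pics/top7.npz",**f)
crop(f,130,140,90,75,8,"l3")
E
```

```text
t 9.93 tcp [484.9 143.6  85.6] box [-61.7 185.   85.6] jaw -17.11 F [-0.5  0.1 -1.4] w 23.8 j7 -0.48
shift [-147.6  127.6    5.5] turn -22.4 R [[0.294, 0.956, 0.003], [0.956, -0.294, 0.002], [0.003, 0.002, -1.0]]
```

View pics/l2.png

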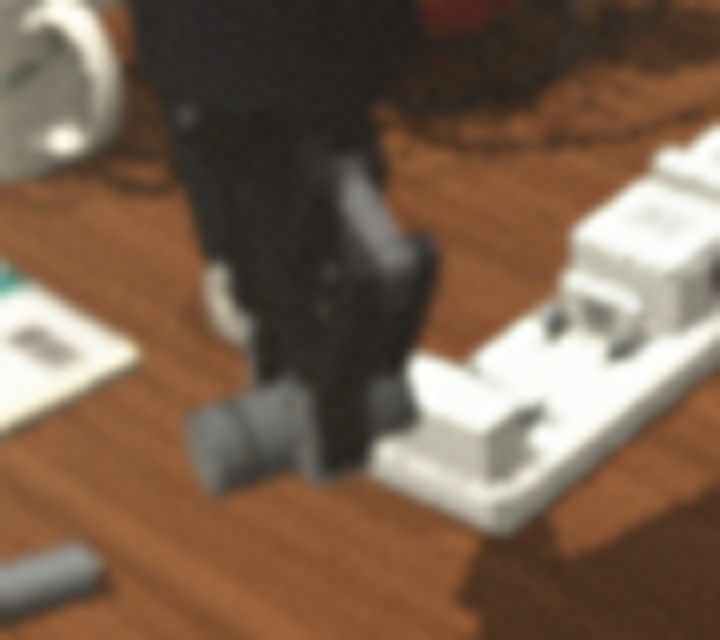

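View pics/l3.png

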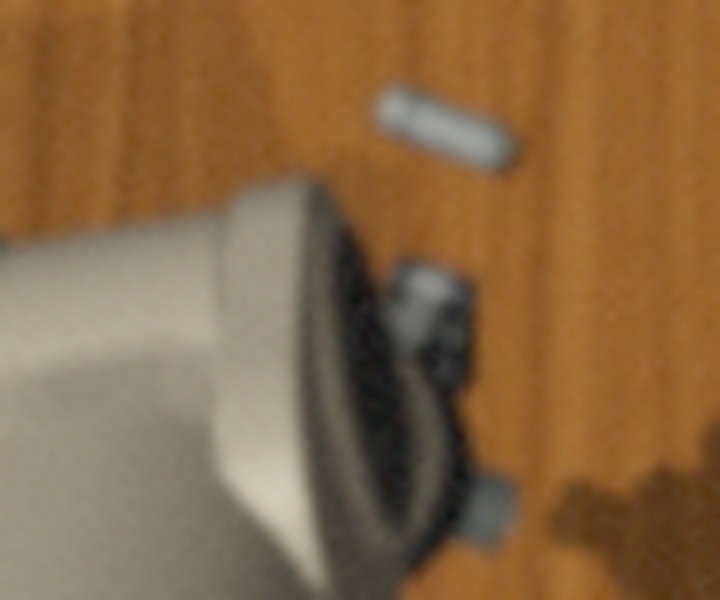

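Request:
send_rows(
  moves=[-37, 32, 0, -6, -74, 64, 0, -12, -111, 96, 10, -18, -147.6, 127.6, 30, -22.4, -147.6, 127.6, 55, -22.4, -147.6, 127.6, 60, -22.4, -147.6, 127.6, 60, -22.4],
)

```text
clock: 10.9
tcp_pos: [0.5616, -0.0348, 0.0233]
orientation: [-2.114, -2.321, 0.002]
contact_force: [0.4, -0.3, 0.0]
grip_width: 0.0238
```

```bash
python3 - <<'E'
from mv import *
from h import *
st();to(*b2w(0,2),.006,5.3)
f=r.grab_frame("scene");np.savez("pics/scene8.npz",**f)
crop(f,215,140,80,75,9,"m1")
f=r.grab_frame("top");np.savez("pics/top8.npz",**f)
crop(f,215,140,95,70,8,"m2")
E
```

```text
t 10.9 tcp [561.6 -34.8  23.3] box [-1.8  0.3 23.3] jaw 5.34 F [ 0.4 -0.3  0. ] w 23.8 j7 0.29
shift [ 1.7  1.9 17.3] turn 0.0 R [[-0.093, 0.996, -0.002], [0.996, 0.093, 0.0], [0.0, -0.002, -1.0]]
```

View pics/m1.png

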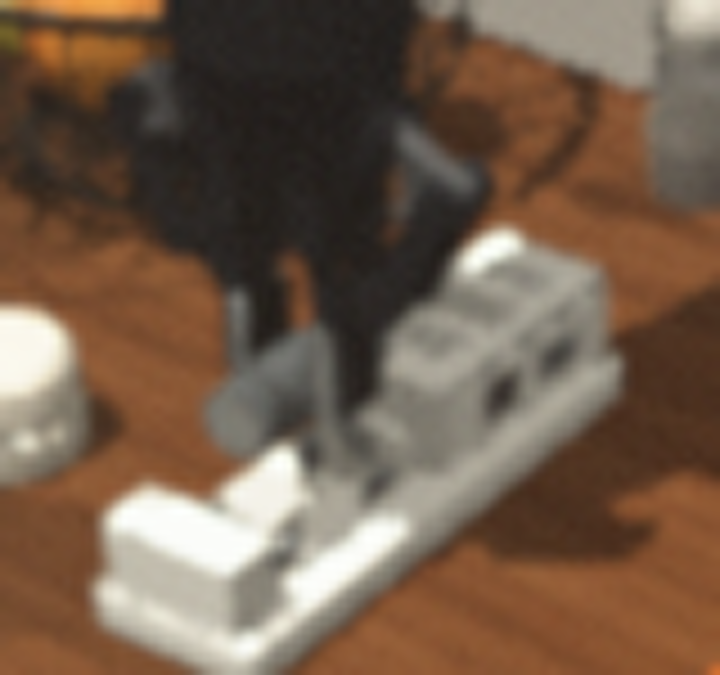

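View pics/m2.png

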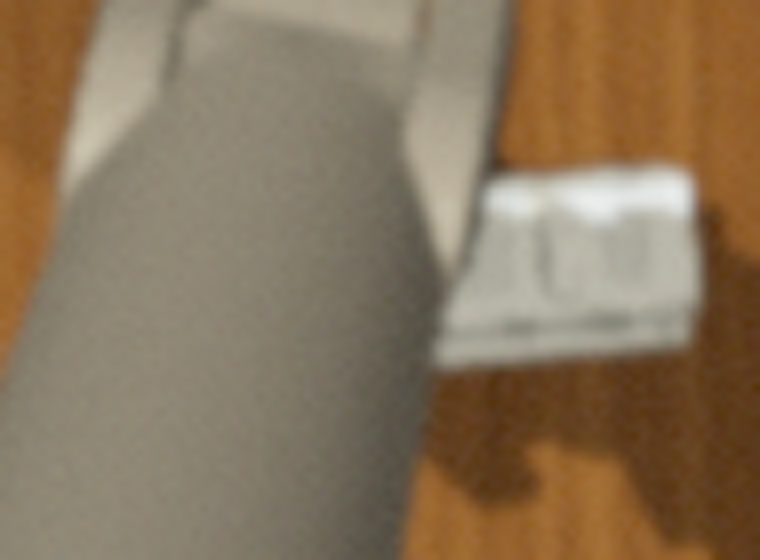

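```bash
cat > ov.py <<'E'
from sil import *
def ov(f,roi,sc,parts_p,name):
    x0,y0,ww,h=roi;im=cv2.resize(f["img"][y0:y0+h,x0:x0+ww,::-1],(ww*sc,h*sc),interpolation=cv2.INTER_CUBIC)
    for parts,p,col in parts_p:
        for P in parts:
            uv=(proj(f,w(p,P))-[x0-.5,y0-.5])*sc;cv2.polylines(im,[cv2.convexHull(uv.astype(np.int32))],True,col,1)
    cv2.imwrite(f"pics/{name}.png",im)
E
python3 - <<'E'
from ov import *
s=load("scene8");Y=np.radians(5.34)
flat=[ring(33,13,71.8)/1e3]
ov(s,(215,140,80,75),9,[(cellparts(71.8),(.5616,-.0348,Y),(0,0,255)),(flat,(.5616,-.0348,Y),(0,255,255))]+[(boxparts(91),(.5635,-.035,np.radians(5.3)),(0,255,0))],"m3")
E
```

```text
(no output)
```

View pics/m3.png

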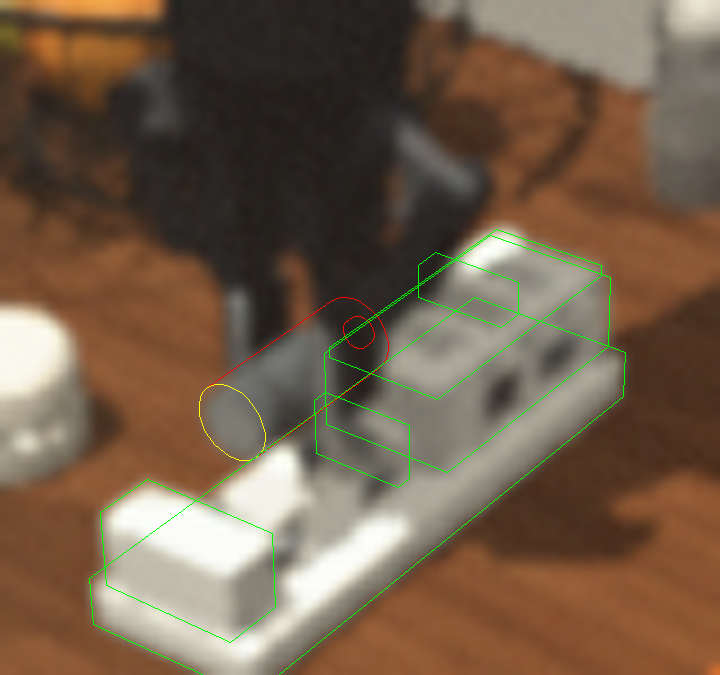

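Request:
send_rows(
  moves=[1.7, 1.4, 10, 0, 1.7, 1.4, 18, 0, 1.7, 1.4, 18, 0, 5, 1.4, 18, 0, 6, 1.4, 18, 0, 7, 1.4, 18, 0],
)

```text
clock: 11.75
tcp_pos: [0.5633, -0.0284, 0.0062]
orientation: [2.116, 2.321, 0.0]
contact_force: [-0.0, -0.7, -0.8]
grip_width: 0.0242
```

Request:
send_rows(
  moves=[1, 0, 0, 0, 2, 0, 0, 0],
)

```text
clock: 12.0
tcp_pos: [0.563, -0.0265, 0.0061]
orientation: [-2.117, -2.321, -0.0]
contact_force: [0.4, -0.2, 0.3]
grip_width: 0.0237
```

Request:
send_rows(
  moves=[1, 0, 0, 0, 2, 0, 0, 0],
)

```text
clock: 12.25
tcp_pos: [0.5628, -0.0245, 0.006]
orientation: [-2.117, -2.321, -0.0]
contact_force: [0.2, 0.0, -0.7]
grip_width: 0.0237
```

```bash
python3 - <<'E'
from mv import *
from h import *
st()
f=r.grab_frame("scene");np.savez("pics/scene9.npz",**f)
crop(f,215,140,80,75,9,"n1")
E
```

```text
t 12.25 tcp [562.8 -24.5   6. ] box [ 0.3 10.5  6. ] jaw 5.28 F [ 0.2  0.  -0.7] w 23.7 j7 0.29
```

View pics/n1.png

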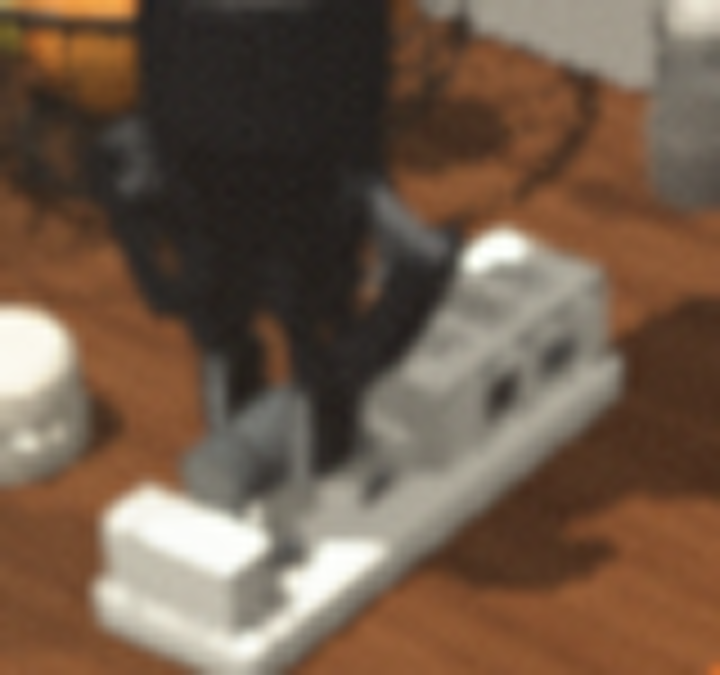

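Request:
send_rows(
  moves=[1, 0, 0, 0, 1, 0, 0, 0],
)

```text
clock: 12.55
tcp_pos: [0.5628, -0.0235, 0.0061]
orientation: [-2.117, -2.322, -0.0]
contact_force: [0.3, -0.8, -0.8]
grip_width: 0.0242
```

Request:
send_rows(
  moves=[1, 0, 0, 0, 1, 0, 0, 0],
)

```text
clock: 12.8
tcp_pos: [0.5627, -0.0231, 0.0061]
orientation: [2.117, 2.321, -0.0]
contact_force: [-0.4, -1.9, -0.2]
grip_width: 0.0238
```

Request:
send_rows(
  moves=[1, 0, 0, 0, 1, 0, 0, 0],
)

```text
clock: 13.05
tcp_pos: [0.5627, -0.0231, 0.0062]
orientation: [2.117, 2.319, -0.001]
contact_force: [0.5, -4.4, -0.6]
grip_width: 0.0237
```

Request:
send_rows(
  moves=[-6, 0, 0, 0, -12, 0, 0, 0, -18.5, 0, 0, 0, -18.5, 0, 0, 0, -18.5, 0, 2, 0, -18.5, 0, 4, 0, -18.5, 0, 6, 0],
  newtons=25,
)

```text
clock: 13.92
tcp_pos: [0.5646, -0.0387, 0.0008]
orientation: [-2.115, -2.322, -0.002]
contact_force: [-3.2, 2.8, 11.2]
grip_width: 0.0238
```

```bash
sed -i 's/\.5635,-\.035\]/.5632,-.0341]/' mv.py; python3 - <<'E'
from mv import *
from ov import *
st()
f=r.grab_frame("scene")
o=r.get_obs();p=o["tcp_pos"];ov(f,(215,140,80,75),9,[(cellparts(p[2]*1e3+48.5),(p[0],p[1],np.radians(5.3)),(0,0,255))],"p1")
E
```

```text
t 13.93 tcp [564.6 -38.7   0.8] box [ 0.9 -4.7  0.8] jaw 5.32 F [-3.2  2.8 11.2] w 23.8 j7 0.32
```

View pics/p1.png

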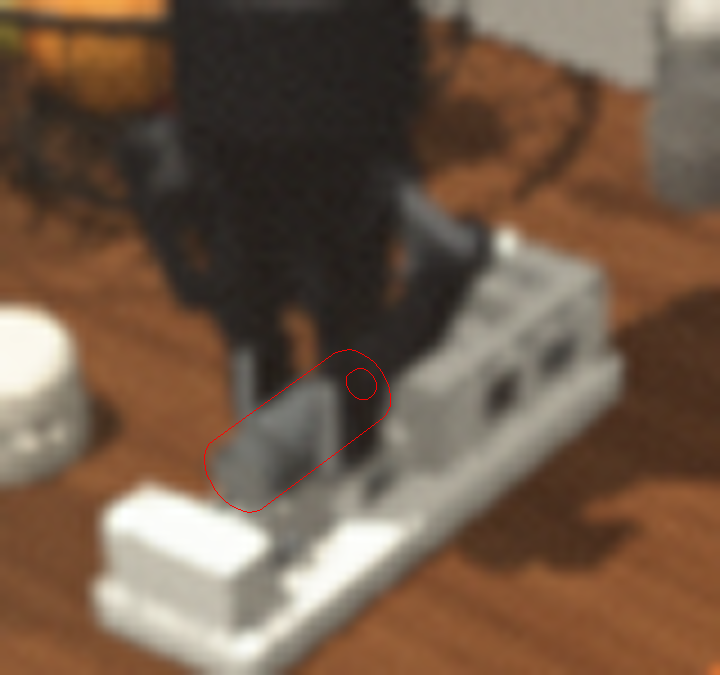

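Request:
send_rows(
  moves=[-0.5, -0.8, 1, 0, -0.5, -0.8, 2, 0, -0.5, -0.8, 3, 0, -0.5, -0.8, 3, 0],
)

```text
clock: 14.48
tcp_pos: [0.5646, -0.0381, -0.0019]
orientation: [-2.114, -2.323, -0.004]
contact_force: [-1.6, 5.8, 8.8]
grip_width: 0.0236
```

```bash
python3 - <<'E'
from mv import *
from ov import *
st()
f=r.grab_frame("scene")
o=r.get_obs();p=o["tcp_pos"];ov(f,(215,140,80,75),9,[(cellparts(p[2]*1e3+48.5),(p[0],p[1],np.radians(5.3)),(0,0,255))],"p2")
E
```

```text
t 14.47 tcp [564.6 -38.1  -1.9] box [ 1.  -4.1 -1.9] jaw 5.4 F [-1.6  5.8  8.8] w 23.6 j7 0.32
```

View pics/p2.png

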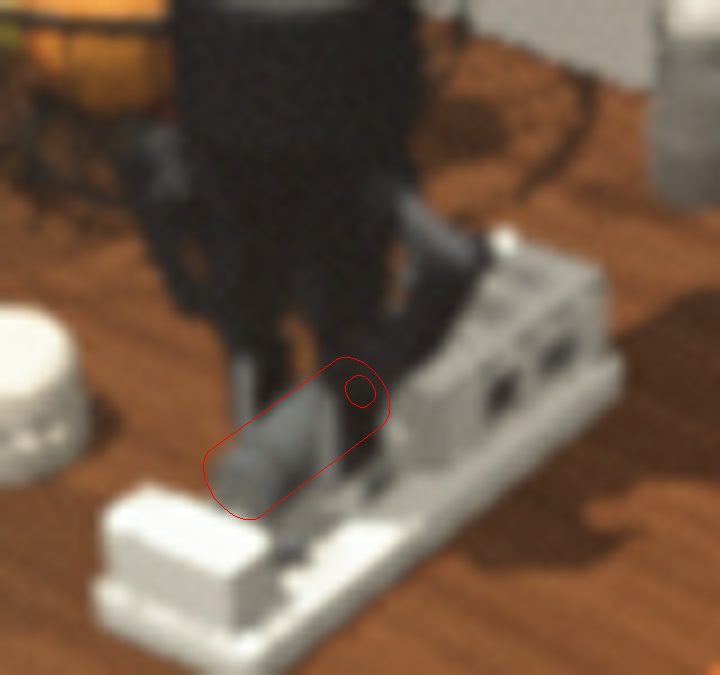

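Request:
send_rows(
  moves=[-0.5, -0.5, 1, 0, -0.5, -0.5, 2.5, 0, -0.5, -0.5, 3.5, 0, -0.5, -0.5, 3.5, 0],
)

```text
clock: 15.02
tcp_pos: [0.5645, -0.0378, -0.0052]
orientation: [-2.113, -2.324, -0.006]
contact_force: [-1.9, 7.4, 12.6]
grip_width: 0.0242
```

```bash
cat >> ov.py <<'E'
def tilt(parts,th,zc):
    # parts built with zc=0 ; nub up by th deg
    c,s=np.cos(np.radians(th)),np.sin(np.radians(th));out=[]
    for P in parts:
        y,z=P[:,1],P[:,2];out.append(np.c_[P[:,0],c*y+s*z,-s*y+c*z+zc/1e3])
    return out
E
python3 - <<'E'
from mv import *
from ov import *
st()
f=r.grab_frame("scene");np.savez("pics/scene10.npz",**f)
o=r.get_obs();p=o["tcp_pos"];q=(p[0],p[1],np.radians(5.3));fl=[ring(33,13,0)/1e3]
crop(f,225,170,50,40,16,"p4")
ov(f,(225,170,50,40),16,[(tilt(cellparts(0)+fl,th,p[2]*1e3+48.5),q,c) for th,c in((0,(0,0,255)),(10,(0,255,0)),(18,(255,0,0)))],"p3")
E
```

```text
t 15.03 tcp [564.5 -37.8  -5.2] box [ 1.  -3.8 -5.2] jaw 5.43 F [-1.9  7.4 12.6] w 24.2 j7 0.32
```

View pics/p3.png

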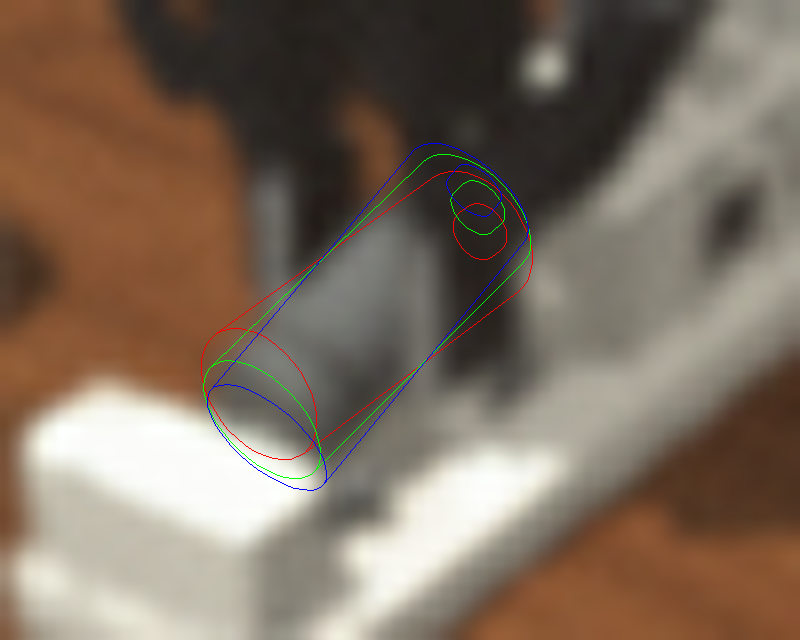

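View pics/p4.png

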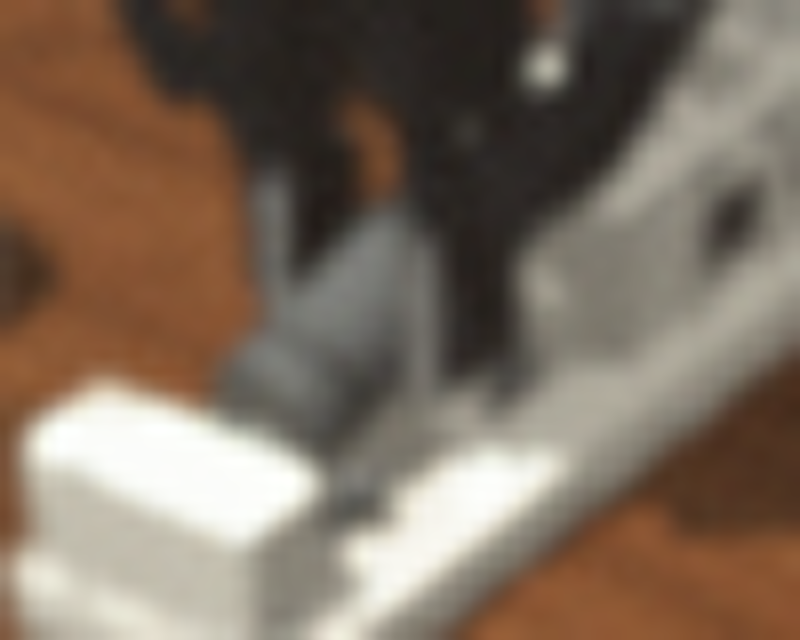

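Request:
send_rows(
  moves=[3, -0.5, 0, 0, 6, -0.5, 0, 0, 8, -0.5, 0, 0, 10, -0.5, 0, 0, 10, -0.5, 0, 0],
  newtons=35,
)

```text
clock: 15.7
tcp_pos: [0.562, -0.0318, -0.0064]
orientation: [2.117, 2.32, -0.0]
contact_force: [1.0, -4.0, 1.5]
grip_width: 0.0242
```

```bash
python3 - <<'E'
from mv import *
from ov import *
st()
f=r.grab_frame("scene");np.savez("pics/scene11.npz",**f)
o=r.get_obs();p=o["tcp_pos"];q=(p[0],p[1],np.radians(5.3));fl=[ring(33,13,0)/1e3]
crop(f,225,170,50,40,16,"q4")
E
```

```text
t 15.7 tcp [562.  -31.8  -6.4] box [-1.   2.5 -6.4] jaw 5.26 F [ 1.  -4.   1.5] w 24.2 j7 0.31
```

View pics/q4.png

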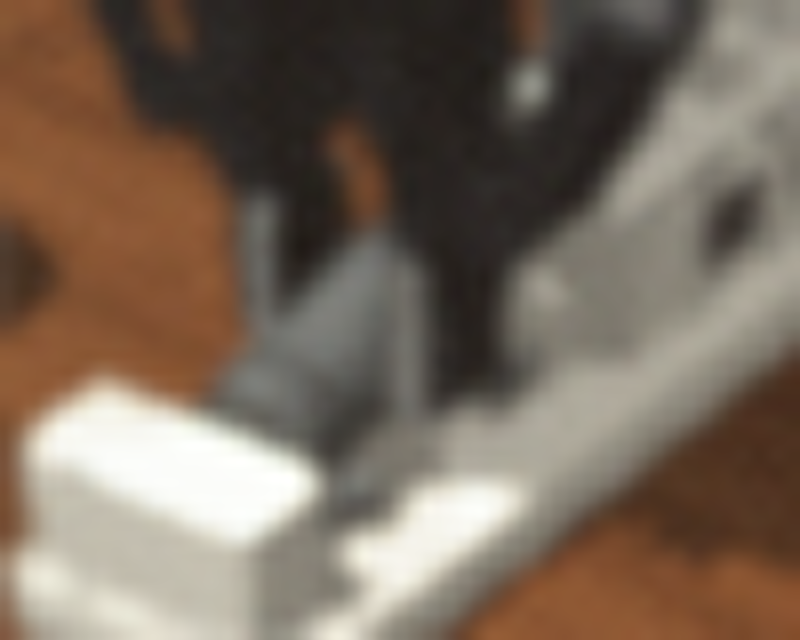

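Request:
send_rows(
  moves=[2, 0.9, 0, 0, 4, 0.9, 0, 0, 5.5, 0.9, 0, 0, 5.5, 0.9, 0, 0],
)

```text
clock: 16.25
tcp_pos: [0.5616, -0.0274, -0.0065]
orientation: [2.118, 2.32, -0.003]
contact_force: [0.6, -8.3, 1.6]
grip_width: 0.024
```

Request:
send_rows(
  moves=[0, 0, 0, 0],
)

```text
clock: 16.38
tcp_pos: [0.5616, -0.0275, -0.0065]
orientation: [2.118, 2.319, -0.003]
contact_force: [0.8, -7.8, 2.0]
grip_width: 0.0238
```

```bash
python3 - <<'E'
from mv import *
st()
E
```

```text
t 16.38 tcp [561.6 -27.5  -6.5] box [-1.   6.7 -6.5] jaw 5.2 F [ 0.8 -7.8  2. ] w 23.8 j7 0.3
```

Request:
send_rows(
  moves=[-1.5, 0.8, 1, 0, -1.5, 0.8, 3, 0, -1.5, 0.8, 5, 0, -1.5, 0.8, 5, 0],
)

```text
clock: 16.88
tcp_pos: [0.5628, -0.0288, -0.0114]
orientation: [2.118, 2.319, -0.002]
contact_force: [0.5, -6.5, 3.3]
grip_width: 0.024
```

```bash
python3 - <<'E'
from mv import *
from h import *
st()
f=r.grab_frame("scene")
crop(f,225,170,50,40,16,"s4")
E
```

```text
t 16.88 tcp [562.8 -28.8 -11.4] box [  0.1   5.3 -11.4] jaw 5.2 F [ 0.5 -6.5  3.3] w 24.0 j7 0.3
```

View pics/s4.png

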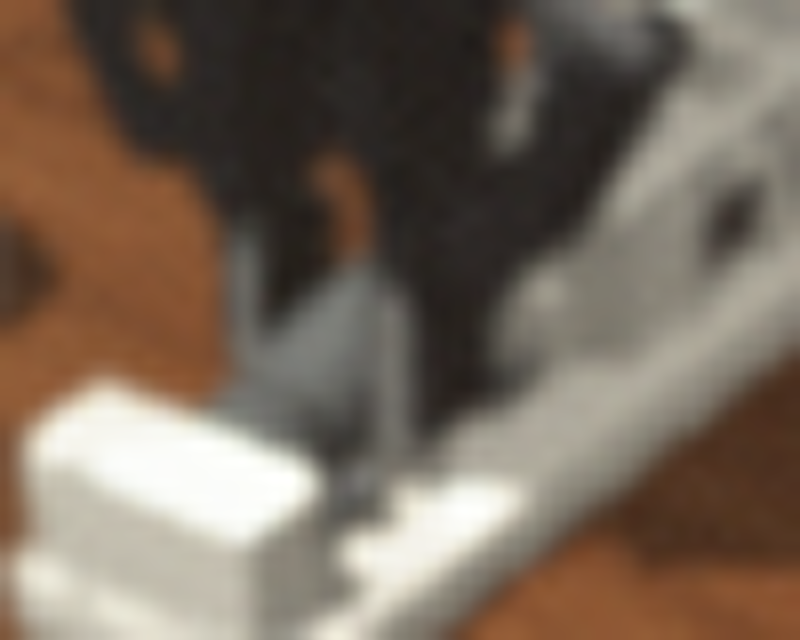

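Going well; x = 0.1, c_y = 5.3. I'll keep lowering.

Request:
send_rows(
  moves=[0, 0, 1.5, 0, 0, 0, 3, 0, 0, 0, 3, 0],
)

```text
clock: 17.3
tcp_pos: [0.5629, -0.0289, -0.0142]
orientation: [2.118, 2.319, -0.002]
contact_force: [1.2, -7.4, 6.3]
grip_width: 0.024
```

Request:
send_rows(
  moves=[0, 0, 1.5, 0, 0, 0, 3, 0, 0, 0, 3, 0],
)

```text
clock: 17.68
tcp_pos: [0.5632, -0.0295, -0.0168]
orientation: [2.118, 2.318, -0.002]
contact_force: [-0.3, -7.9, 8.4]
grip_width: 0.024
```

```bash
python3 - <<'E'
from mv import *
from ov import *
st()
f=r.grab_frame("scene")
crop(f,225,170,50,40,16,"u4")
E
```

```text
t 17.68 tcp [563.2 -29.5 -16.8] box [  0.4   4.6 -16.8] jaw 5.17 F [-0.3 -7.9  8.4] w 24.0 j7 0.31
```

View pics/u4.png

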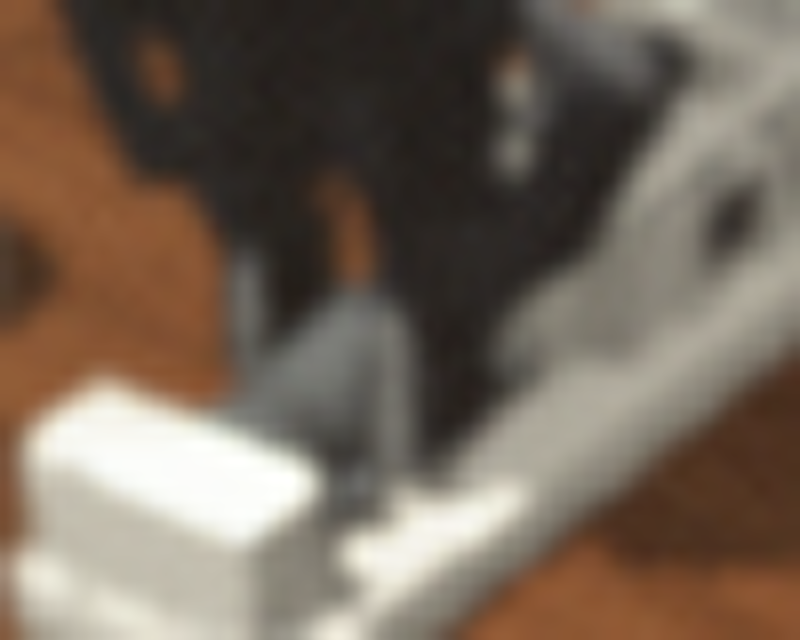

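Request:
send_rows(
  moves=[0, 0, 1, 0, 0, 0, 1.5, 0, 0, 0, 1.5, 0],
)

```text
clock: 18.1
tcp_pos: [0.5632, -0.0298, -0.0182]
orientation: [2.118, 2.318, -0.002]
contact_force: [-0.8, -8.5, 9.2]
grip_width: 0.0238
```

```bash
python3 - <<'E'
from mv import *
from ov import *
st()
f=r.grab_frame("scene");np.savez("pics/scene12.npz",**f)
o=r.get_obs();p=o["tcp_pos"];q=(p[0],p[1],np.radians(5.3));fl=[ring(33,13,0)/1e3]
ov(f,(225,170,50,40),16,[(tilt(cellparts(0)+fl,th,31),(.563,-.0285,np.radians(5.3)),c) for th,c in((0,(0,0,255)),(8,(0,255,0)))],"v3")
E
```

```text
t 18.1 tcp [563.2 -29.8 -18.2] box [  0.4   4.3 -18.2] jaw 5.16 F [-0.8 -8.5  9.2] w 23.8 j7 0.31
```

View pics/v3.png

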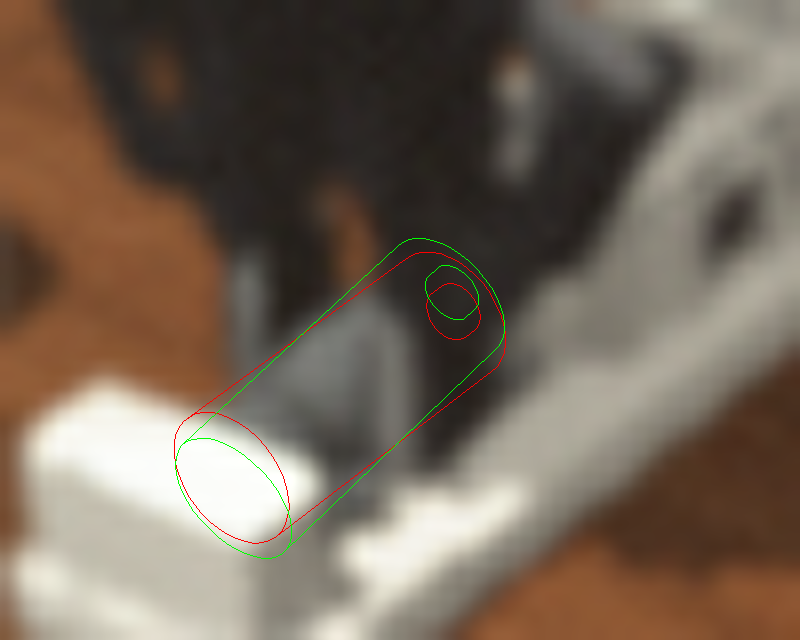

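Request:
send_rows(
  moves=[-1.5, 0, 0.5, 0, -3, 0, 1, 0, -4, 0, 1, 0, -4, 0, 1, 0],
)

```text
clock: 18.65
tcp_pos: [0.5633, -0.0304, -0.0196]
orientation: [-2.116, -2.321, -0.001]
contact_force: [-0.2, -2.4, 6.2]
grip_width: 0.0238
```

Request:
send_rows(
  moves=[0, 0, 0, 0, 0, 0, 0, 0, 0, 0, 0, 0],
  hand=0.45,
)

```text
clock: 19.02
tcp_pos: [0.5628, -0.0305, -0.0203]
orientation: [-2.115, -2.321, 0.001]
contact_force: [-0.6, -0.6, -1.2]
grip_width: 0.0472
```

```bash
python3 - <<'E'
from mv import *
from ov import *
st()
f=r.grab_frame("scene")
ov(f,(225,170,50,40),16,[(tilt(cellparts(0)+[ring(33,13,0)/1e3],th,31),tuple(b2w(0,2))+(np.radians(5.3),),c) for th,c in((0,(0,0,255)),)],"w3")
E
```

```text
t 19.02 tcp [562.8 -30.5 -20.3] box [ -0.1   3.7 -20.3] jaw 5.32 F [-0.6 -0.6 -1.2] w 47.2 j7 0.31
```

View pics/w3.png

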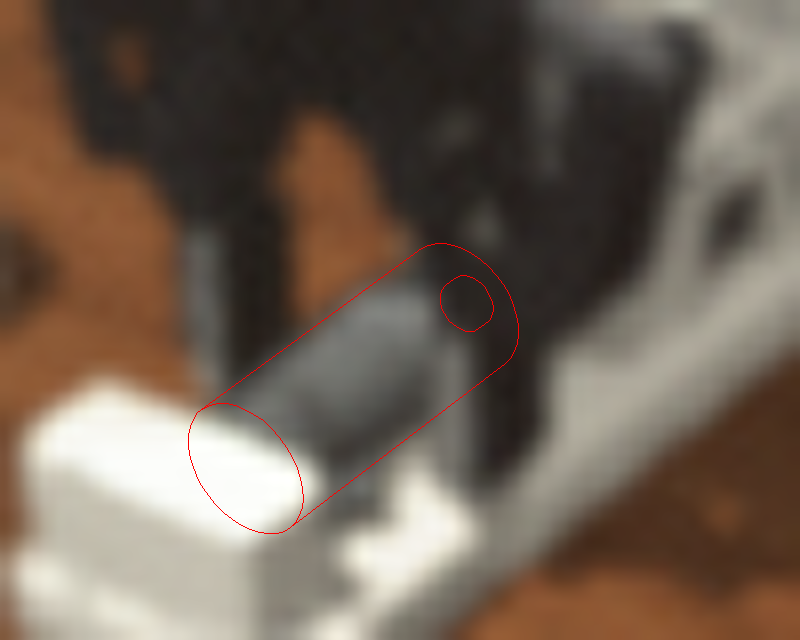

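Request:
send_rows(
  moves=[0, 0, -20, 0, 0, 0, -60, 0, 0, 0, -90, 0, 30, 0, -130, 0, 90, 0, -140, 0],
)

```text
clock: 19.7
tcp_pos: [0.557, 0.0568, 0.1229]
orientation: [2.121, 2.312, 0.005]
contact_force: [1.1, 1.4, -0.7]
grip_width: 0.0467
```

```bash
python3 - <<'E'
from mv import *
from ov import *
st()
f=r.grab_frame("scene");np.savez("pics/scene13.npz",**f)
pp=tuple(b2w(0,0))+(np.radians(5.3),)
ov(f,(215,150,80,70),10,[],"x3")
ov(f,(225,165,50,45),16,[(tilt(cellparts(0)+[ring(33,13,0)/1e3],th,31),tuple(b2w(0,2))+(np.radians(5.3),),c) for th,c in((0,(0,0,255)),)]+[(boxparts(91),pp,(0,255,0))],"x4")
f=r.grab_frame("top");crop(f,215,140,95,70,8,"x5")
E
```

```text
t 19.7 tcp [557.   56.8 122.9] box [  2.2  91.1 122.9] jaw 4.94 F [ 1.1  1.4 -0.7] w 46.7 j7 0.05
```

View pics/x3.png

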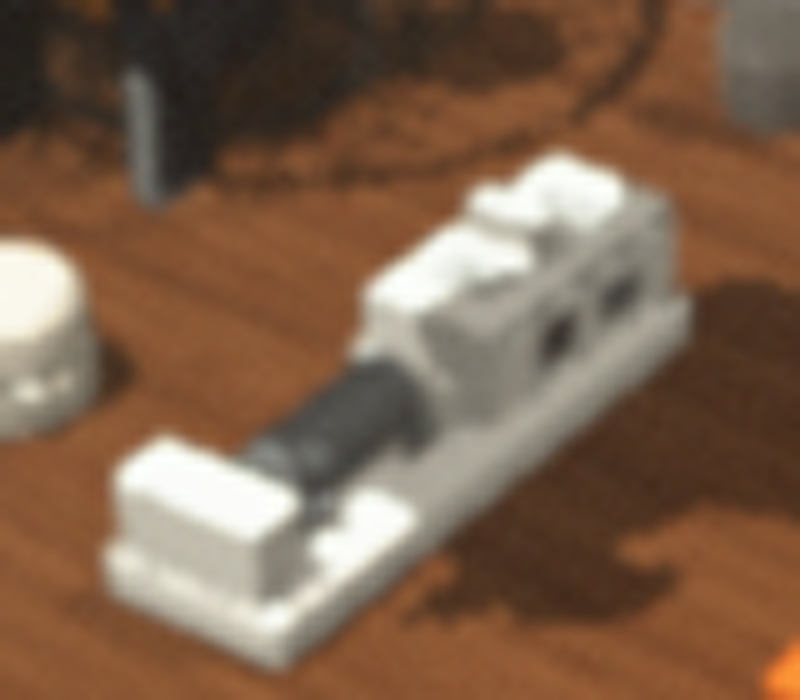

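View pics/x4.png

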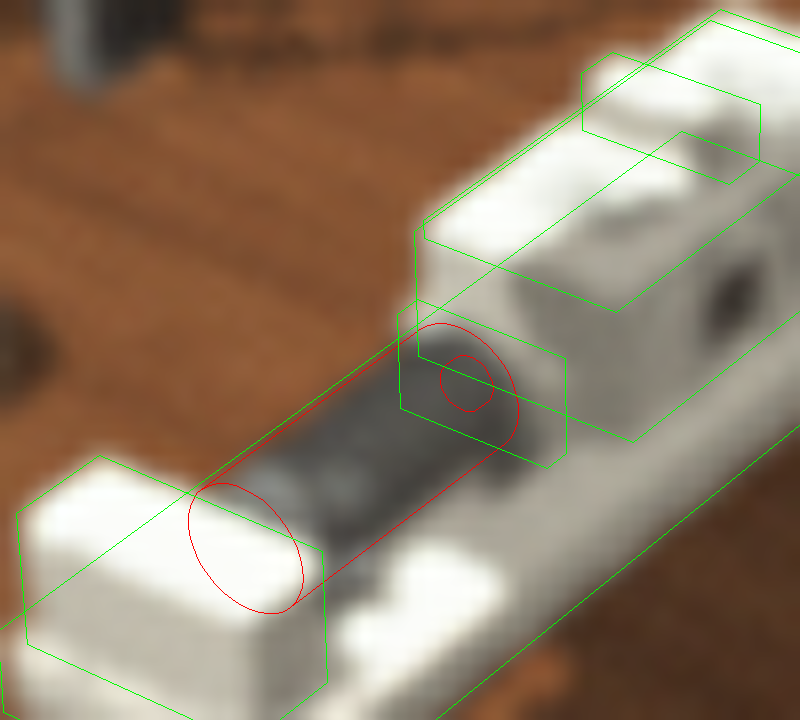

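View pics/x5.png

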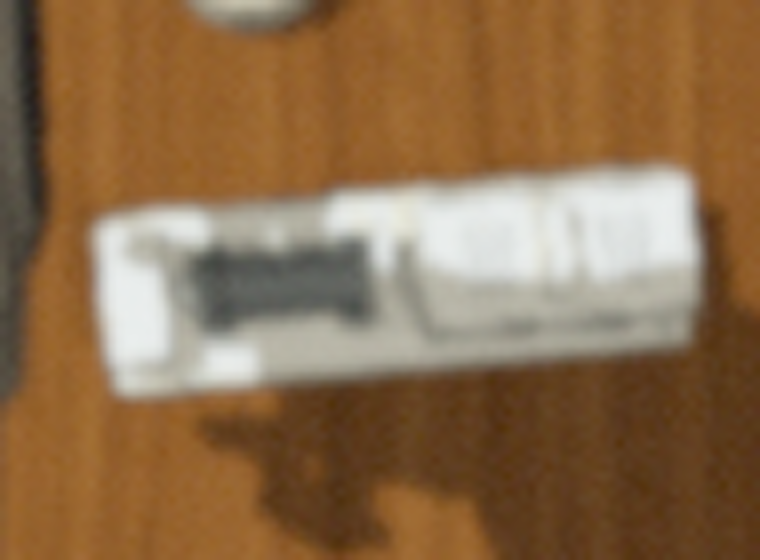

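```bash
python3 - <<'E'
from mv import *
from h import *
st();to(*b2w(0,-118),.07,5.3)
t=load("top0");print(ray(t,(349,157),.045))
E
```

```text
t 19.8 tcp [555.3  67.3 121.3] box [  1.5 101.7 121.3] jaw 5.87 F [0.4 1.2 0.1] w 46.9 j7 0.05
shift [-219.9   -3.8   50.3] turn 0.6 R [[-0.102, 0.995, 0.002], [0.995, 0.102, 0.005], [0.005, 0.002, -1.0]]
[ 0.6153407  -0.31292533  0.045     ]
```

Request:
send_rows(
  moves=[-50, 0, 0, 0, -105, 0, 0, 0, -160, 0, 10, 0, -211.7, 0, 30, 0, -211.7, 0, 50, 0, -211.7, 0, 50, 0],
  hand=1,
)

```text
clock: 20.55
tcp_pos: [0.5728, -0.1522, 0.0683]
orientation: [-2.115, -2.318, 0.003]
contact_force: [-0.6, -0.2, 0.1]
grip_width: -0.0001
```

```bash
python3 - <<'E'
from mv import *
from ov import *
st();to(*b2w(0,-118),.017,5.3)
f=r.grab_frame("scene");ov(f,(235,120,75,70),10,[],"y3")
E
```

```text
t 20.55 tcp [ 572.8 -152.2   68.3] box [  -1.4 -118.5   68.3] jaw 5.24 F [-0.6 -0.2  0.1] w -0.1 j7 0.49
shift [ 0.4  1.6 51.3] turn -0.1 R [[-0.091, 0.996, -0.004], [0.996, 0.091, 0.001], [0.001, -0.004, -1.0]]
```

View pics/y3.png

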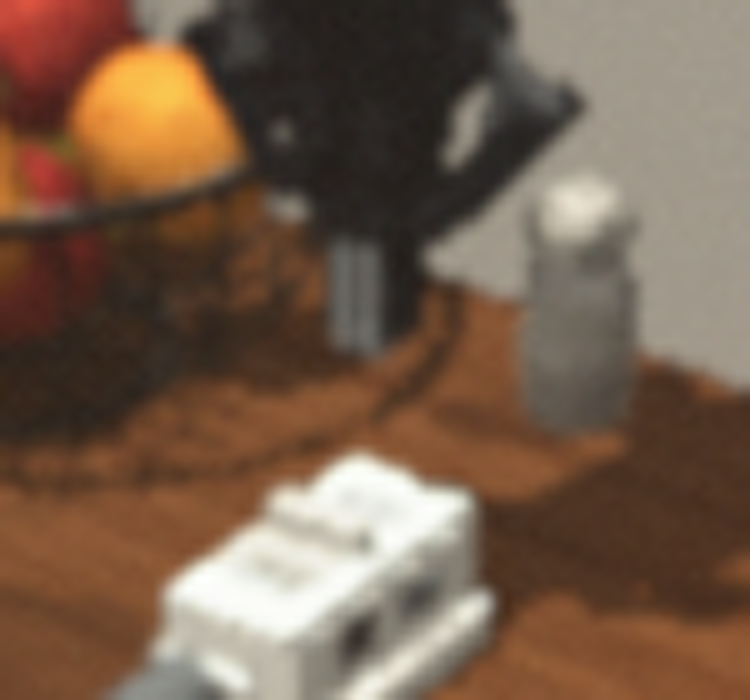

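```bash
python3 - <<'E'
from h import *
t=load("top0")
for z in(.0,.05,.1):
  print(z,[ray(t,(u*.64,v*.64),z).round(3)[:2].tolist() for u,v in((490,204),(455,190),(435,165),(520,205),(500,66))])
E
cat >/dev/null; python3 - <<'E'
import sys;sys.path.insert(0,'.')
from h import *
t=load("pics/../pics/top0") if 0 else dict(np.load('pics/top0.npz'))
crop(t,265,30,110,120,6,"..pics/bk") if 0 else cv2.imwrite('pics/bk.png',cv2.resize(t["img"][30:160,265:375,::-1],None,fx=5,fy=5,interpolation=2))
E
```

```text
0.0 [[0.702, -0.221], [0.729, -0.154], [0.778, -0.116], [0.7, -0.278], [0.975, -0.243]]
0.05 [[0.69, -0.212], [0.716, -0.149], [0.762, -0.112], [0.688, -0.267], [0.951, -0.234]]
0.1 [[0.678, -0.204], [0.703, -0.143], [0.747, -0.109], [0.677, -0.256], [0.926, -0.224]]
```

View pics/bk.png

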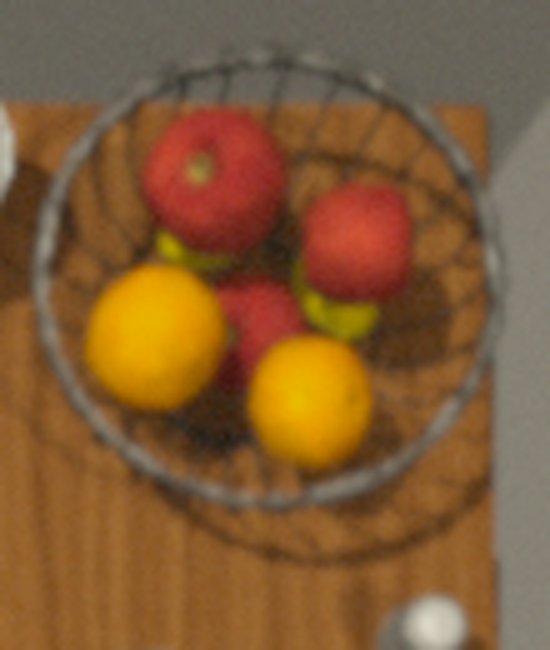

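Request:
send_rows(
  moves=[0, 1, 25, 0, 0, 1, 45, 0, 0, 1, 52, 0, 0, 1, 52, 0],
)

```text
clock: 21.1
tcp_pos: [0.5754, -0.1518, 0.0179]
orientation: [-2.116, -2.322, 0.001]
contact_force: [-0.3, 0.8, 0.4]
grip_width: -0.0002
```

```bash
python3 - <<'E'
from mv import *
from ov import *
st()
f=r.grab_frame("scene");ov(f,(235,120,75,70),10,[],"z3")
E
```

```text
t 21.1 tcp [ 575.4 -151.8   17.9] box [   1.3 -118.4   17.9] jaw 5.31 F [-0.3  0.8  0.4] w -0.2 j7 0.52
```

View pics/z3.png

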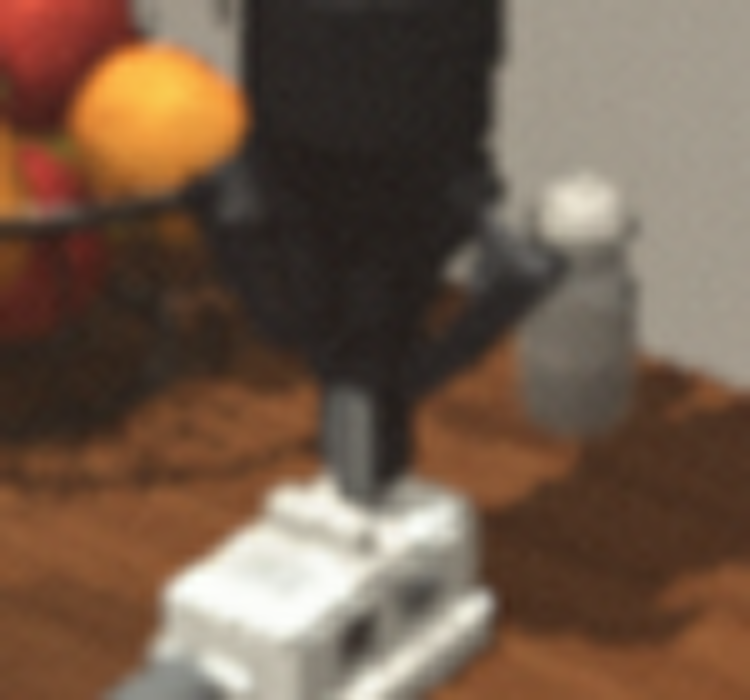

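Request:
send_rows(
  moves=[8, -1, 0, 0, 16, -1, 0, 0, 24, -1, 0, 0, 32, -1, 0, 0, 40, -1, 0, 0, 50, -1, 0, 0, 50, -1, 0, 0],
)

```text
clock: 22.02
tcp_pos: [0.5697, -0.1007, 0.0178]
orientation: [-2.114, -2.322, -0.0]
contact_force: [-0.2, 0.0, 0.4]
grip_width: -0.0001
```

```bash
python3 - <<'E'
from mv import *
from ov import *
st()
f=r.grab_frame("scene");ov(f,(220,130,80,70),10,[],"aa")
E
```

```text
t 22.02 tcp [ 569.7 -100.7   17.8] box [  0.3 -66.9  17.8] jaw 5.39 F [-0.2  0.   0.4] w -0.1 j7 0.44
```

View pics/aa.png

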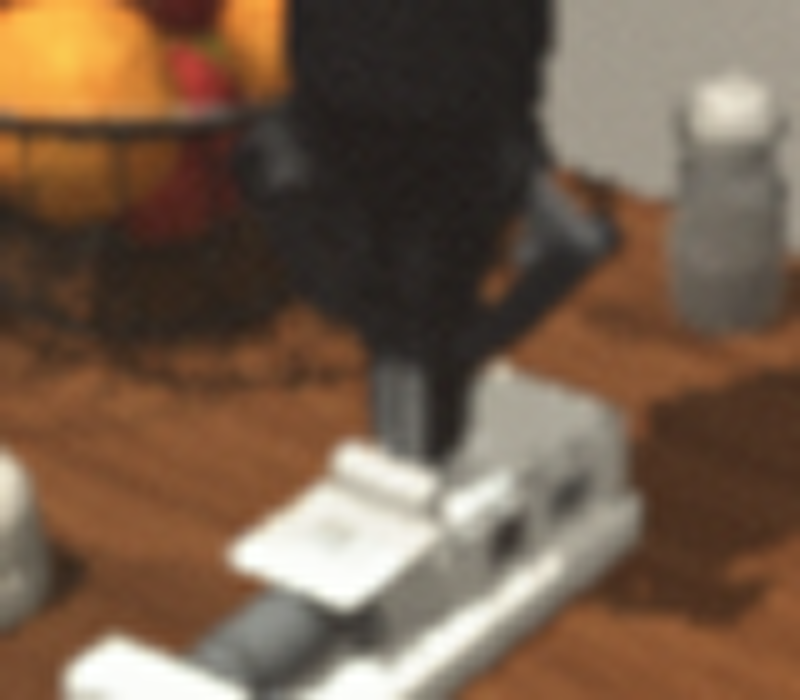

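The cover is sliding over the cell. I'll keep pushing.

Request:
send_rows(
  moves=[8, 0, 0, 0, 16, 0, 0, 0, 24, 0, 0, 0, 32, 0, 0, 0, 39, 0, 0, 0, 44, 0, 0, 0, 44, 0, 0, 0],
)

```text
clock: 22.95
tcp_pos: [0.5662, -0.0576, 0.0181]
orientation: [-2.116, -2.322, -0.001]
contact_force: [0.3, -0.8, 0.4]
grip_width: 0.0002
```

Request:
send_rows(
  moves=[2, 0, 0, 0, 4, 0, 0, 0, 4, 0, 0, 0],
)

```text
clock: 23.32
tcp_pos: [0.5659, -0.0546, 0.0182]
orientation: [2.116, 2.321, 0.001]
contact_force: [1.0, -0.4, -0.1]
grip_width: -0.0
```

```bash
python3 - <<'E'
from mv import *
from ov import *
st()
f=r.grab_frame("scene");ov(f,(215,150,80,65),10,[(boxparts(0),tuple(b2w(0,0))+(np.radians(5.3),),(0,255,0))],"ab")
E
```

```text
t 23.32 tcp [565.9 -54.6  18.2] box [  0.8 -20.6  18.2] jaw 5.28 F [ 1.  -0.4 -0.1] w -0.0 j7 0.36
```

View pics/ab.png

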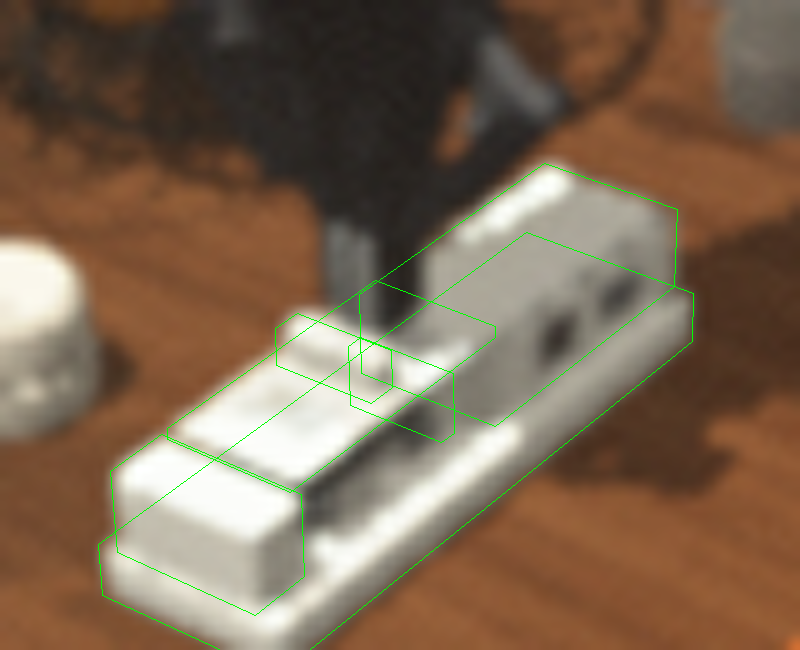

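Nearly shut. I'll push until it reaches the stop.

Request:
send_rows(
  moves=[1, 0, 0, 0, 2, 0, 0, 0, 2, 0, 0, 0],
)

```text
clock: 23.75
tcp_pos: [0.5655, -0.0525, 0.0181]
orientation: [2.117, 2.321, 0.0]
contact_force: [0.9, -1.0, 0.9]
grip_width: -0.0002
```

Request:
send_rows(
  moves=[1, 0, 0, 0, 2, 0, 0, 0, 2, 0, 0, 0],
)

```text
clock: 24.12
tcp_pos: [0.5654, -0.0517, 0.0182]
orientation: [2.117, 2.32, -0.001]
contact_force: [2.1, -4.2, -0.3]
grip_width: 0.0001
```

Request:
send_rows(
  moves=[1, 0, 0, 0, 2, 0, 0, 0, 2, 0, 0, 0],
)

```text
clock: 24.5
tcp_pos: [0.5654, -0.0517, 0.0182]
orientation: [2.117, 2.317, -0.002]
contact_force: [3.3, -9.0, -0.7]
grip_width: -0.0001
```

Request:
send_rows(
  moves=[-5, 0, 0, 0, -15, 0, 0, 0, -15, 0, -40, 0, -15, 0, -90, 0, 0, 0, -140, 0, 60, 0, -140, 0, 110, 0, -140, 0, 110, 0, -140, 0],
)

```text
clock: 25.5
tcp_pos: [0.5539, 0.0666, 0.1578]
orientation: [-2.105, -2.328, -0.002]
contact_force: [0.2, 0.6, 0.3]
grip_width: -0.0003
```

```bash
python3 - <<'E'
from mv import *
from ov import *
st()
f=r.grab_frame("scene");ov(f,(215,150,80,65),10,[],"ac");cv2.imwrite("pics/ad.png",cv2.resize(f["img"][100:300,50:400,::-1],None,fx=2.2,fy=2.2,interpolation=2))
f=r.grab_frame("top");crop(f,215,140,95,70,8,"ae");cv2.imwrite("pics/af.png",f["img"][:,:,::-1])
E
```

```text
t 25.5 tcp [553.9  66.6 157.8] box [ -0.  101.1 157.8] jaw 5.77 F [0.2 0.6 0.3] w -0.3 j7 0.04
```

View pics/ac.png

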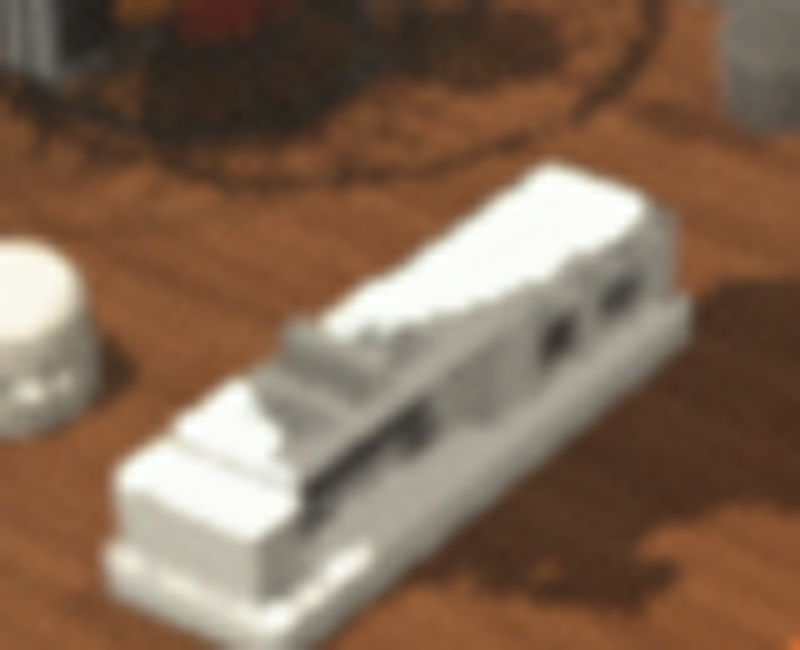

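View pics/ae.png

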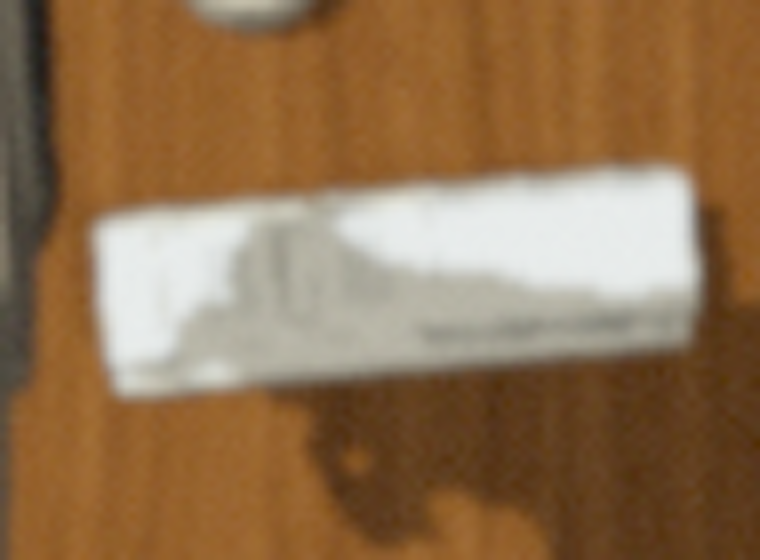

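View pics/ad.png

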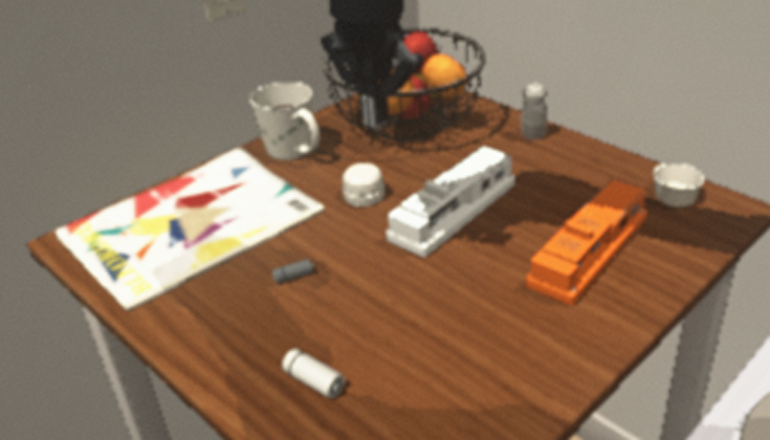

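```bash
python3 - <<'E'
from mv import *
st();print(r.hand_in())
E
```

```text
t 25.6 tcp [554.4  61.2 157.9] box [1.000e-01 9.570e+01 1.579e+02] jaw 5.37 F [ 0.3 -1.  -0.2] w 0.3 j7 0.04
the job is handed in; nothing more can be done
None
```

The long grey cell is in the white battery box and the cover is fully shut. I handed the job in at 25.6 s of the 45 s allowed.

**Insertion:** I tilted the cell nub-up on the top edge of the terminal wall. I then pressed its flat end into the spring until the reading was about 8 N, lowered it behind the fixed contact and let go. Images after release show it level and between the lips, within about a pixel of where a seated cell should be.

**Cover:** It slid over the cell with no noticeable resistance, then stopped with the pushing force at 9 N. The stop was 1.3 mm further in than I had calculated. The last images show its front edge at the spring block.

**Other objects:** In the last pictures the short cell, white cell, timer, salt shaker and orange box appear where they were. I checked this only by eye.

**What disagreed or failed:**
- **Height:** The reported tool height did not match the table; the fingertips touched it at a reported z of −38 mm. My first grasp therefore closed on air above the cell, and I corrected every height after that.
- **Force:** Probing for the table pushed the closed fingertips onto it with about 43 N for a moment. That is over the 40 N limit for the arm and gripper body, but it was the fingertips that touched. I don't know whether that counts.
- **Grip width:** It read 24 mm on the 26 mm cell, though the hold was firm.

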